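Sort the parts of a stripped clock into their trays

TASK

Clear the loose parts of the stripped clock off the green mat into their wooden trays: each wheel flat in the bay of the two-bay tray that suits its size (large wheel in the wide bay, small wheel in the narrow one), the spring barrel standing upright in the round dish, and both pillars lying flat on the floor of the square tray, not on top of each other. Set every part down, do not let it fall, and leave the dust dome and the rubber blower where they stand.

Things in the scene. Friction and masses are not known exactly. Their poses are not given: they have to be found in the camera images.
- large_wheel: large brass clock wheel lying flat: a toothed, five-spoked disc 68 mm across and 6 mm thick, with a solid round hub 14 mm in diameter that stands up from its middle to 28 mm above the underside (take it by the hub). Origin: centre of the underside; z up along the hub.
- small_wheel: small brass clock wheel lying flat: a toothed, five-spoked disc 40 mm across and 6 mm thick, with a solid round hub 14 mm in diameter that stands up from its middle to 28 mm above the underside (take it by the hub). Origin: centre of the underside; z up along the hub.
- barrel: spring barrel: a plain upright brass drum 44 mm in diameter and 30 mm high, with a steel arbor stub (10 mm in diameter, 8 mm high) in the middle of its top, 38 mm overall. Origin: centre of the underside; z up.
- pillar_1: one of two identical movement pillars: a lying brass bar, 14 mm square and 56 mm long, with a steel round spigot (10 mm in diameter, 12 mm long) at each end, 80 mm overall. Origin: the middle of the bar, 7 mm above what it lies on; x runs along the bar, z up at the start.
- pillar_2: the other of two identical movement pillars: a lying brass bar, 14 mm square and 56 mm long, with a steel round spigot (10 mm in diameter, 12 mm long) at each end, 80 mm overall. Origin: the middle of the bar, 7 mm above what it lies on; x runs along the bar, z up at the start.
- two_bay_tray: fixed wooden tray, 98 mm (its x) by 164 mm (its y), floor 4 mm thick, walls and divider 4 mm thick and 14 mm high from the bench. One divider, parallel to its x, makes two bays, both 90 mm long inside in x: the wide bay, 90 mm in y, centred at y = -33 mm, and the narrow bay, 62 mm in y, centred at y = +47 mm. Origin: centre of the whole tray's underside; z up.
- square_tray: fixed undivided wooden tray, 118 mm square outside, 110 mm square inside, floor 4 mm thick, walls 4 mm thick and 14 mm high from the bench. Origin: centre of the underside; z up, x and y along the sides.
- round_dish: fixed round wooden dish, 78 mm across the rim, 66 mm across inside at the floor, floor 4 mm thick, rim 14 mm high from the bench. Origin: centre of the underside; z up.
- dome: bystander, leave alone: clear dust dome with a small brass movement under it, on a dark round foot 90 mm across, 67 mm high with its knob, 0.45 kg, not fixed. Origin: centre of the underside; z up.
- blower: bystander, leave alone: blue rubber air blower lying on a small rubber foot, bulb 50 mm in diameter, 97 mm long with its nozzle, which points along its x; 52 mm high, not fixed. Origin: underside, below the middle of the bulb (bulb from -35 mm, nozzle to +62 mm in x); z up.

How it is judged:
At the end, for the whole second after the job is handed in: Large wheel in the wide bay, small wheel in the narrow bay (within 16 mm of its middle across), barrel upright within 17 mm of the dish's centre, both pillars in the square tray: each flat on its tray's floor within 7 degrees, none on another, released and at rest (x of large_wheel in the frame of two_bay_tray between -0.03 and 0.03 m and y of large_wheel in the frame of two_bay_tray between -0.049 and -0.017 m and z of each of large_wheel, small_wheel in the frame of two_bay_tray below 0.009 m and angle between each of large_wheel, small_wheel, barrel's own z axis and vertical below 0.12 rad and x of small_wheel in the frame of two_bay_tray between -0.03 and 0.03 m and y of small_wheel in the frame of two_bay_tray between 0.031 and 0.063 m and horizontal distance between barrel and round_dish below 0.017 m and height (world z) of barrel below 0.009 m and x of pillar_1 in the frame of square_tray between -0.052 and 0.052 m and y of pillar_1 in the frame of square_tray between -0.052 and 0.052 m and height (world z) of each of pillar_1, pillar_2 below 0.015 m and angle between pillar_1's own x axis and vertical between 1.45 and 1.69 rad and x of pillar_2 in the frame of square_tray between -0.052 and 0.052 m and y of pillar_2 in the frame of square_tray between -0.052 and 0.052 m and angle between pillar_2's own x axis and vertical between 1.45 and 1.69 rad and linear speed of each of large_wheel, small_wheel, barrel, pillar_1, pillar_2 below 0.02 m/s and angular speed of each of large_wheel, small_wheel, barrel, pillar_1, pillar_2 below 0.2 rad/s and contact force between each of large_wheel, small_wheel, barrel, pillar_1, pillar_2 and the fingers below 0.1 N); the robot touches nothing.
It fails at once if a part is let fall from more than 50 mm above the bench ((height (world z) of large_wheel above 0.055 m and contact force between large_wheel and anything else below 0.02 N) or (height (world z) of small_wheel above 0.055 m and contact force between small_wheel and anything else below 0.02 N) or (height (world z) of barrel above 0.055 m and contact force between barrel and anything else below 0.02 N) or (height (world z) of pillar_1 above 0.06 m and contact force between pillar_1 and anything else below 0.02 N) or (height (world z) of pillar_2 above 0.06 m and contact force between pillar_2 and anything else below 0.02 N)).
It fails at once if the dust dome is pushed more than 20 mm or tipped (distance of dome from where it was at the start of the episode above 0.02 m or angle between dome's own z axis and vertical above 0.2 rad).
It fails at once if the rubber blower is pushed more than 20 mm or tipped (distance of blower from where it was at the start of the episode above 0.02 m or angle between blower's own z axis and vertical above 0.2 rad).
It also fails if it takes over 120 s, if anything falls off the work surface, if the arm or the gripper's body presses on something with over 40 N, if the wrist force passes 120 N, or if a joint passes its speed limit or range.

ROBOT

A 7-joint arm with a two-finger parallel gripper is mounted at the origin on the work surface. World frame = base frame: x ahead of the robot, y to its left, z up, the work surface at z = 0. Lengths are in m, angles in rad, forces in N, time in s.
With the tool pointing down it reaches from about 0.4 to 0.875 m from the base axis. Payload 19.3 kg.
Tool frame: the origin (TCP) lies midway between the tips of the shut fingers; the grasp point (between the pads) lies 19 mm behind it; z points along the fingers, x is the direction in which the jaws open and shut, and the axes are right-handed (so a half turn about z gives the same grasp; the last joint's range is limited). The gripper opens to 85 mm and grips with 20 to 120 N. Pads are 22 mm wide; open, the fingers measure 114 mm over their backs; the gripper's body (76 mm by 85 mm) begins 54 mm behind the grasp point. The pads swing forward as they close: fully open they stand 13 mm farther back than shut.
Start: joints at [1.188, 0.521, -0.036, 1.599, 0.021, 1.021, -0.113], TCP at [0.192, -0.595, 0.231] pointing down, gripper open.
Joint ranges: [-2.91, 2.91], [-0.3, 2.13], [-1.5, 1.42], [0.17, 2.43], [-1.26, 4.41], [0.16, 1.93], [-2.52, 2.52]. Speed limits (rad/s): [1.89, 1.89, 2.39, 2.39, 3.01, 3.01, 3.01].

INTERFACE

Orientations are given as a 3x3 rotation matrix whose columns are the frame's x, y, z axes.
In Python, from plant import telemetry, optics, ctrl gives the robot as it stands.
- The arm moves only by the shell command python3 -m jog 'ROWS' [FORCE]. ROWS is text: rows parted by semicolons, each of 5 numbers parted by spaces: the shift along the tool's x, y, z in mm, then the turn about the tool's z in degrees, then the opening in per cent of the stroke, from 0 (shut) to 100 (fully open). A call has 1 to 5 rows; each row shifts and turns the commanded pose from where the row before left it, along the tool's axes as they then stand; what a row does not reach is not made up. A row lasts 1/8 s, in which the tool goes at most 62.5 mm and 10.7 degrees, less where a joint would pass 70% of its speed; a pose out of reach is approached as far as the arm can. A call with a gripper value outside its range is refused whole. The fingers move at their own pace and stop on an object; FORCE is the grip in N (left out, the last holds). Time passes only in rows, so rows that do not move let the fingers close. It gives the time, the measured TCP pose, the force and the opening at its end, in the units of the state.
- telemetry.sense(): the state, without advancing time (a new reading comes with each control period).
- optics.grab_frame(name): name is "side" or "top"; returns (picture, depth): 384x512x3 uint8, blue, green, red; 384x512 float32, m along the optical axis (not along the pixel's ray), 0 where there is no reading.
- optics.camera_info(name): a dict with "fx", "fy", "cx", "cy" (pixels), "view" (4x4, takes a point from world to camera coordinates). Camera axes: x right, y down, z forward; pixel columns grow to the right and rows downward; lengths in m; the calibration is good to about 2 mm. A picture is of the moment at which its call begins. camera_info takes no time and is no camera call.
- ctrl.hand_in(): hands the job in, once; it reports no verdict.
The state is a dict: "time_s": time; "joint_pos": joint angles; "joint_velocities": joint speeds; "tau": joint torques, N m; "tcp_pos": TCP position; "tcp_rot": TCP orientation; "wrist_force": force on the tool from outside, world axes, zero at the start; "torque": the same for the moment, N m; "grip_width": finger opening in m.
Only numpy, scipy, OpenCV 4.12 (cv2) and the standard library are available. Lean on these libraries where they do the work, as an engineer would, in place of code of your own. Each camera call takes 0.05 s, during which the arm holds its last target.

## Working session

There is one attempt and no reset: what is moved stays moved. The work goes in short steps, Python scripts to look and compute and a shell command to move; the robot and the scene stay as the last step left them, time stands still between calls to the robot, and variables do not carry over. Pictures are saved under pics/ and viewed, and the job is handed in when it is done.

```bash
ls; mkdir -p pics; python3 - <<'E'
from plant import telemetry, optics
import cv2, numpy as np
s=telemetry.sense()
for k,v in s.items(): print(k,np.round(v,3).tolist())
for n in("top","side"):
    im,d=optics.grab_frame(n); cv2.imwrite(f"pics/{n}0.png",im); np.save(f"pics/{n}0_d.npy",d)
    c=optics.camera_info(n); print(n,{k:np.round(v,4).tolist() for k,v in c.items()})
E
```

```text
pics
time_s 0.0
joint_pos [1.188, 0.522, -0.036, 1.6, 0.021, 1.021, -0.113]
joint_velocities [0.001, -0.001, -0.001, 0.0, -0.001, 0.0, -0.001]
tau [-0.0, -92.712, 1.98, -36.993, 0.018, 0.008, 0.0]
tcp_pos [0.192, -0.594, 0.231]
tcp_rot [[0.308, -0.952, -0.0], [-0.952, -0.308, 0.001], [-0.001, 0.0, -1.0]]
wrist_force [-1.608, 0.351, 0.375]
torque [-0.054, -0.013, -0.025]
grip_width 0.086
top {'fx': 395.435, 'fy': 395.435, 'cx': 257.4412, 'cy': 189.037, 'view': [[-0.0009, -1.0, 0.0001, 0.0024], [-0.9752, 0.0009, -0.2213, 0.5417], [0.2213, -0.0003, -0.9752, 1.0068], [0.0, 0.0, 0.0, 1.0]]}
side {'fx': 467.8565, 'fy': 467.8565, 'cx': 247.5761, 'cy': 188.2667, 'view': [[0.9884, -0.1503, 0.0202, -0.5228], [-0.0735, -0.5914, -0.803, 0.0808], [0.1327, 0.7923, -0.5956, 1.1837], [0.0, 0.0, 0.0, 1.0]]}
```

View pics/top0.png

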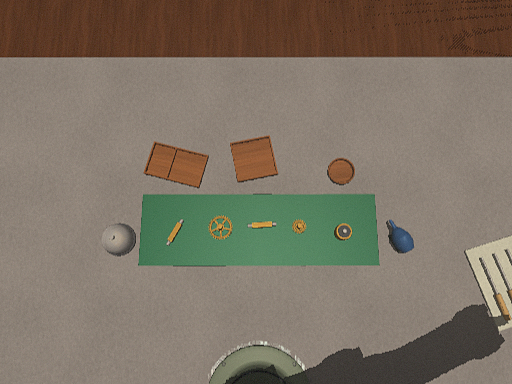

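View pics/side0.png

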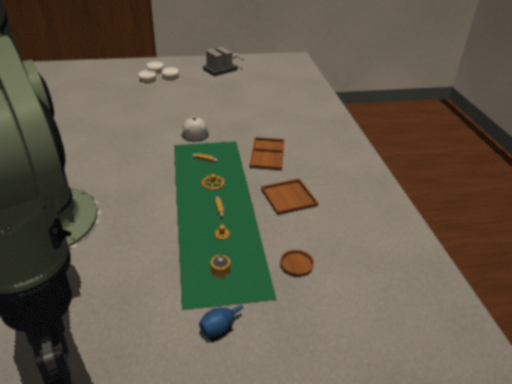

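The top picture shows pillars at (175,232) and (262,225), the large wheel at (220,228), the small wheel at (299,226) and the barrel at (344,231). The trays are at (177,165), (254,159) and (341,171), the dome at (118,239) and the blower at (400,236). The side view agrees. Next I measure them.

```bash
cat > h.py <<'E'
import numpy as np, cv2
from plant import telemetry, optics, ctrl
def ray(n,u,v,z):
    c=optics.camera_info(n); V=np.array(c["view"]); R=V[:3,:3]; t=V[:3,3]
    o=-R.T@t; d=R.T@np.array([(u-c["cx"])/c["fx"],(v-c["cy"])/c["fy"],1.0])
    return o+d*(z-o[2])/d[2]
def proj(n,p):
    c=optics.camera_info(n); V=np.array(c["view"]); q=V[:3,:3]@np.asarray(p)+V[:3,3]
    return c["fx"]*q[0]/q[2]+c["cx"], c["fy"]*q[1]/q[2]+c["cy"]
def pt(n,u,v,d):
    c=optics.camera_info(n); V=np.array(c["view"]); z=d[int(round(v)),int(round(u))]
    q=np.array([(u-c["cx"])/c["fx"]*z,(v-c["cy"])/c["fy"]*z,z]); return V[:3,:3].T@(q-V[:3,3])
E
python3 - <<'E'
from h import *
im=cv2.imread("pics/top0.png"); d=np.load("pics/top0_d.npy"); hsv=cv2.cvtColor(im,cv2.COLOR_BGR2HSV)
big=cv2.resize(im[130:280,100:420],None,fx=2.5,fy=2.5,interpolation=cv2.INTER_CUBIC); cv2.imwrite("pics/top0_crop.png",big)
for u,v in [(175,232),(220,228),(262,225),(299,226),(344,231),(118,239),(400,236),(254,159),(341,171),(160,160),(190,165),(200,250)]:
    print((u,v),hsv[v,u],np.round(pt("top",u,v,d),3))
# mat mask & parts
g=cv2.inRange(hsv,(60,80,40),(90,255,255)); ys,xs=np.nonzero(g); print("mat px",xs.min(),xs.max(),ys.min(),ys.max())
x0,x1,y0,y1=145,374,198,262
m=np.zeros_like(g); m[y0:y1,x0:x1]=255-g[y0:y1,x0:x1]
n,l,st,ce=cv2.connectedComponentsWithStats(m)
for i in range(1,n):
    if st[i,4]<15: continue
    cnt=np.argwhere(l==i)[:,::-1].astype(np.float32)
    r=cv2.minAreaRect(cnt); print(st[i],np.round(ce[i],1),r)
    print("  z=.007",np.round(ray("top",*ce[i],0.007),4))
# wooden trays
w=cv2.inRange(hsv,(0,90,30),(20,255,255)); w[:120]=0; w[192:]=0
n,l,st,ce=cv2.connectedComponentsWithStats(w)
for i in range(1,n):
    if st[i,4]<100: continue
    cnt,_=cv2.findContours((l==i).astype(np.uint8),cv2.RETR_EXTERNAL,cv2.CHAIN_APPROX_NONE)
    c=max(cnt,key=cv2.contourArea); r=cv2.minAreaRect(c)
    print("tray",st[i],np.round(ce[i],1))
    W=np.array([ray("top",*p[0],0.014)[:2] for p in c],np.float32)
    r=cv2.minAreaRect(W*1000); print("  world mm rect",r, cv2.boxPoints(r).round(0).tolist())
E
```

```text
(175, 232) [ 19 174 192] [0.431 0.229 0.012]
(220, 228) [ 24 155 168] [0.44  0.104 0.027]
(262, 225) [ 18 166 218] [ 0.45  -0.011  0.014]
(299, 226) [ 20 167 218] [ 0.446 -0.111  0.028]
(344, 231) [ 19  39 205] [ 0.431 -0.232  0.034]
(118, 239) [ 17  45 174] [0.408 0.37  0.055]
(400, 236) [107 116 108] [ 0.416 -0.378  0.045]
(254, 159) [ 12 161 150] [0.643 0.012 0.005]
(341, 171) [ 12 151 135] [ 0.607 -0.238  0.007]
(160, 160) [ 12 162 154] [0.64  0.283 0.007]
(190, 165) [ 11 154 146] [0.626 0.196 0.004]
(200, 250) [ 68  97 132] [0.383 0.16  0.003]
mat px 138 378 194 265
[208 214  25  26 359] [219.8 226.8] ((220.0, 226.5), (25.0, 24.0), 90.0)
  z=.007 [0.4463 0.1065 0.007 ]
[166 219  18  27 169] [174.3 231.6] ((174.2941131591797, 231.6764678955078), (6.345447540283203, 29.669254302978516), 30.963756561279297)
  z=.007 [0.433  0.2323 0.007 ]
[292 218  15  16 178] [298.7 225.9] ((299.0, 225.5), (15.0, 14.0), 90.0)
  z=.007 [ 0.4485 -0.1126  0.007 ]
[247 221  30   7 161] [261.5 224.1] ((261.5, 224.0), (6.0, 29.0), 90.0)
  z=.007 [ 0.4538 -0.0094  0.007 ]
[334 223  19  18 258] [342.7 231.4] ((343.0, 231.5), (18.0, 17.0), 0.0)
  z=.007 [ 0.4333 -0.2343  0.007 ]
tray [ 230  135   48   47 1654] [253.5 158.2]
  world mm rect ((644.03857421875, 13.209907531738281), (119.87358856201172, 118.68374633789062), 11.565156936645508) [[573.0, 59.0], [597.0, -57.0], [715.0, -33.0], [691.0, 83.0]]
tray [ 144  141   64   47 1925] [175.7 164. ]
  world mm rect ((626.527099609375, 236.05328369140625), (165.9410858154297, 99.68081665039062), 75.0144271850586) [[557.0, 169.0], [653.0, 143.0], [696.0, 303.0], [600.0, 329.0]]
tray [328 158  27  26 554] [340.9 170.5]
  world mm rect ((606.5586547851562, -236.46343994140625), (74.21746063232422, 74.51485443115234), 87.68733978271484) [[568.0, -272.0], [642.0, -275.0], [645.0, -201.0], [571.0, -198.0]]
```

View pics/top0_crop.png

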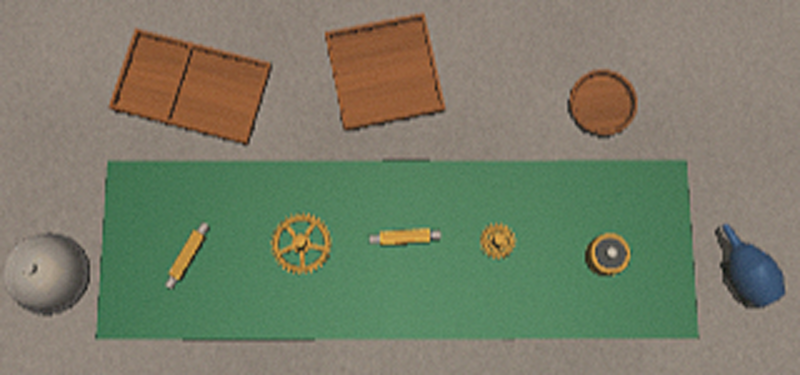

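```bash
python3 - <<'E'
from h import *
im=cv2.imread("pics/side0.png"); d=np.load("pics/side0_d.npy"); hsv=cv2.cvtColor(im,cv2.COLOR_BGR2HSV)
cv2.imwrite("pics/side0_crop.png",cv2.resize(im[130:350,165:325],None,fx=2.7,fy=2.7,interpolation=cv2.INTER_CUBIC))
g=cv2.inRange(hsv,(60,80,20),(90,255,255))
print("mat heights top/side", [np.round(pt("side",u,v,d)[2],4) for u,v in [(230,290),(200,260),(240,180)]])
P=dict(LW=(.4463,.1065,.006),P1=(.433,.2323,.007),SW=(.4485,-.1126,.006),P2=(.4538,-.0094,.007),B=(.4333,-.2343,.015),tray2=(.6265,.236,.014),sq=(.644,.013,.014),dish=(.6066,-.2365,.014))
for k,p in P.items(): print(k,"->side px",np.round(proj("side",p),1))
# brass/steel components in side: not green inside mat hull
cn,_=cv2.findContours(g,cv2.RETR_EXTERNAL,cv2.CHAIN_APPROX_NONE); c=max(cn,key=cv2.contourArea)
m=np.zeros_like(g); cv2.drawContours(m,[cv2.convexHull(c)],-1,255,-1); m=cv2.erode(m,np.ones((5,5)))
m&=~g
n,l,st,ce=cv2.connectedComponentsWithStats(m)
for i in range(1,n):
    if st[i,4]<25: continue
    c=ce[i]; bc=st[i,:2]+(st[i,2:4]-1)/2
    print(st[i],c.round(1),bc,"z.007 cen",np.round(ray("side",*c,.007)[:2],4))
w=cv2.inRange(hsv,(0,110,30),(20,255,255)); w[:,:245]=0; w[:,330:]=0;w[:130]=0
n,l,st,ce=cv2.connectedComponentsWithStats(w)
for i in range(1,n):
    if st[i,4]<100: continue
    cnt,_=cv2.findContours((l==i).astype(np.uint8),cv2.RETR_EXTERNAL,cv2.CHAIN_APPROX_NONE)
    c=max(cnt,key=cv2.contourArea)
    W=np.array([ray("side",*p[0],0.014)[:2] for p in c],np.float32)
    r=cv2.minAreaRect(W*1000); print("tray",st[i],r)
# pillar orientation from top: steel spigot ends -> PCA
im=cv2.imread("pics/top0.png"); hsv=cv2.cvtColor(im,cv2.COLOR_BGR2HSV); g=cv2.inRange(hsv,(60,80,40),(90,255,255))
for nme,(x0,x1,y0,y1) in dict(P1=(160,190,214,250),P2=(242,282,216,233)).items():
    pp=np.argwhere(g[y0:y1,x0:x1]==0)[:,::-1]+[x0,y0]
    W=np.array([ray("top",*q,.010)[:2] for q in pp]); mu=W.mean(0); _,s,vt=np.linalg.svd(W-mu)
    a=(W-mu)@vt[0]; print(nme,mu.round(4),"az deg",np.degrees(np.arctan2(vt[0,1],vt[0,0])),"len",np.ptp(a), "wid",np.ptp((W-mu)@vt[1]))
# hub tops top view
for n_,u,v,z in [("LWhub",220,227,.028)]: print(n_,ray("top",u,v,z))
E
```

```text
mat heights top/side [np.float64(0.0002), np.float64(0.0025), np.float64(0.0007)]
LW ->side px [213.1 181.3]
P1 ->side px [204.9 157.3]
SW ->side px [222.2 232.8]
P2 ->side px [220.  206.3]
B ->side px [221.2 266.7]
tray2 ->side px [267.4 150.7]
sq ->side px [288.8 193.6]
dish ->side px [296.9 260.4]
[192 152  26  11 181] [204.5 156.9] [204.5 157. ] z.007 cen [0.432  0.2348]
[200 173  26  18 356] [212.6 181.9] [212.5 181.5] z.007 cen [0.4445 0.1022]
[214 196  11  22 159] [219.4 206. ] [219.  206.5] z.007 cen [ 0.4524 -0.0082]
[213 224  18  17 223] [221.7 232.6] [221.5 232. ] z.007 cen [ 0.4473 -0.1127]
[209 254  23  25 467] [220.1 265.7] [220. 266.] z.007 cen [ 0.4318 -0.2233]
tray [250 137  34  32 936] ((623.9795532226562, 226.7725067138672), (173.93991088867188, 96.36100769042969), 74.91162872314453)
tray [ 262  179   56   35 1258] ((641.9559326171875, 6.693229675292969), (121.04328155517578, 126.75817108154297), 11.748896598815918)
tray [281 250  33  26 691] ((605.3992919921875, -241.68353271484375), (78.64265441894531, 74.42362213134766), 82.4316177368164)
P1 [0.4327 0.2317] az deg 151.11166262475155 len 0.08035336283603724 wid 0.01798518583543135
P2 [ 0.4534 -0.0094] az deg -85.73897195000461 len 0.08111688868547293 wid 0.016687863050403748
LWhub [0.44309868 0.10400883 0.028     ]
```

View pics/side0_crop.png

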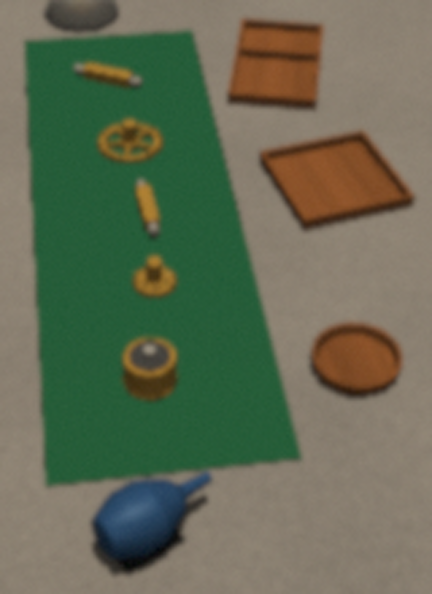

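The side view agrees with the top view to about 1–2 mm. Its barrel top is at about (220.6,261), its dish at (297,262) and its trays at (267,150) and (289,194). Next I refine the barrel and the hubs, then write the helper that works out moves.

```bash
cat >> h.py <<'E'
def go(x,y,z,jaw=None):
    """print tool-axis shift (mm) and turn (deg) from the current pose to a target; jaw = world azimuth of jaw axis, mod 180"""
    s=telemetry.sense(); p=np.array(s["tcp_pos"]); R=np.array(s["tcp_rot"])
    d=R.T@(np.array([x,y,z])-p)*1000
    a=np.degrees(np.arctan2(R[1,0],R[0,0])); t=0
    if jaw is not None: t=-(((jaw-a)+90)%180-90)
    print("t=%.2f pos"%s["time_s"],p.round(4),"jaw az %.1f"%a,"q7 %.2f"%s["joint_pos"][6],"grip %.4f"%s["grip_width"],"F",np.round(s["wrist_force"],1))
    print("   shift mm",d.round(1),"dist %.0f"%np.linalg.norm(d),"turn deg %.1f"%t)
    dd=np.array([x,y,z])-p; c,sn=np.cos(np.radians(-t)),np.sin(np.radians(-t))
    Rz=np.array([[c,-sn,0],[sn,c,0],[0,0,1]]); print("   shift after turn", ((Rz@R).T@dd*1000).round(1))
E
python3 - <<'E'
from h import *
print("barrel top", ray("top",344.8,230.4,.031), ray("side",220.6,261.1,.031))
for n in("top","side"):
    im=cv2.imread(f"pics/{n}0.png"); h=cv2.cvtColor(im,cv2.COLOR_BGR2HSV)
    x0,x1,y0,y1=(330,358,218,245) if n=="top" else (205,236,250,280)
    m=((h[y0:y1,x0:x1,1]<80)).astype(np.uint8)
    k,l,st,ce=cv2.connectedComponentsWithStats(m)
    for i in range(1,k):
        if st[i,4]>20: print(n,"gray top",st[i],ce[i]+[x0,y0],ray(n,*(ce[i]+[x0,y0]),.032)[:2])
go(.433,-.234,.10,0)
E
```

```text
barrel top [ 0.43315905 -0.23492674  0.031     ] [ 0.43232986 -0.2325166   0.031     ]
top gray top [  8   8  13  11 109] [343.65137615 230.88073394] [ 0.43173827 -0.23152875]
side gray top [ 9  6 13 10 94] [219.88297872 261.08510638] [ 0.43067193 -0.23324585]
t=0.10 pos [ 0.1922 -0.5944  0.2308] jaw az -72.1 q7 -0.11 grip 0.0854 F [0.3 0.  0.2]
   shift mm [-268.7 -340.1  131. ] dist 453 turn deg -72.1
   shift after turn [ 241.  -360.4  130.5]
```

```bash
python3 -m jog '-34 -42 4 0 100; -34 -42 4 0 90; -34 -42 4 0 80; -34 -42 4 0 75; -34 -42 4 0 75' 40; python3 -m jog '-34 -42 20 0 75; -34 -42 30 0 75; -30 -40 30 0 75; 0 0 10 0 75; 0 0 0 0 75'
python3 - <<'E'
from h import *
go(.4325,-.233,.10); go(.4325,-.233,.014)
E
```

```text
time_s: 0.72
tcp_pos: [0.3405, -0.3667, 0.2111]
tcp_rot: [[0.308, -0.952, -0.0], [-0.952, -0.308, 0.0], [-0.0, 0.0, -1.0]]
wrist_force: [0.8, -0.5, -0.3]
grip_width: 0.064
time_s: 1.35
tcp_pos: [0.427, -0.237, 0.1207]
tcp_rot: [[0.308, -0.951, -0.002], [-0.951, -0.308, 0.0], [-0.001, 0.001, -1.0]]
wrist_force: [-0.9, -0.9, 1.0]
grip_width: 0.0642
t=1.35 pos [ 0.427  -0.237   0.1207] jaw az -72.1 q7 -0.98 grip 0.0642 F [-0.9 -0.9  1. ]
   shift mm [-2.1 -6.5 20.7] dist 22 turn deg 0.0
   shift after turn [-2.1 -6.5 20.7]
t=1.35 pos [ 0.427  -0.237   0.1207] jaw az -72.1 q7 -0.98 grip 0.0642 F [-0.9 -0.9  1. ]
   shift mm [ -2.   -6.7 106.7] dist 107 turn deg 0.0
   shift after turn [ -2.   -6.7 106.7]
```

```bash
python3 -m jog '-2 -6 40 0 75; 0 0 20 0 75; 0 0 0 0 75'; python3 - <<'E'
from h import *
go(.4325,-.233,.014)
for n,(x0,y0,w,h) in dict(top=(290,180,120,90),side=(160,200,160,120)).items():
    im,d=optics.grab_frame(n); cv2.imwrite(f"pics/{n}1.png",cv2.resize(im[y0:y0+h,x0:x0+w],None,fx=4,fy=4))
E
```

```text
time_s: 1.72
tcp_pos: [0.4317, -0.2341, 0.061]
tcp_rot: [[0.306, -0.952, -0.002], [-0.952, -0.306, 0.0], [-0.001, 0.001, -1.0]]
wrist_force: [-0.4, -0.1, 1.2]
grip_width: 0.064
t=1.73 pos [ 0.4317 -0.2341  0.061 ] jaw az -72.2 q7 -1.01 grip 0.0640 F [-0.4 -0.1  1.2]
   shift mm [-0.8 -1.2 47. ] dist 47 turn deg 0.0
   shift after turn [-0.8 -1.2 47. ]
```

View pics/side1.png

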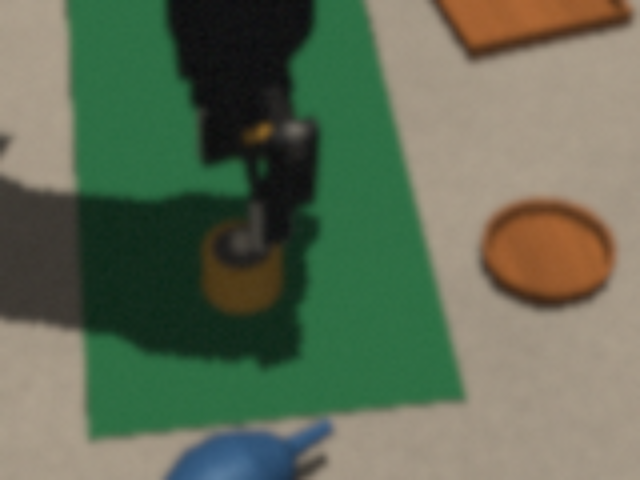

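```bash
python3 - <<'E'
from h import *
for s in (1,-1):
    for dz in(0,.04):
        p=np.array([.4317,-.2341,.066+dz])+s*.036*np.array([.306,-.952,0]); a=proj("side",p); b=proj("top",p)
        print(s,dz,np.round((np.array(a)-[160,200])*4),np.round((np.array(b)-[290,180])*4))
E
```

```text
1 0 [268. 244.] [281. 181.]
1 0.04 [268. 189.] [297. 172.]
-1 0 [215. 160.] [178. 214.]
-1 0.04 [213. 106.] [190. 207.]
```

View pics/top1.png

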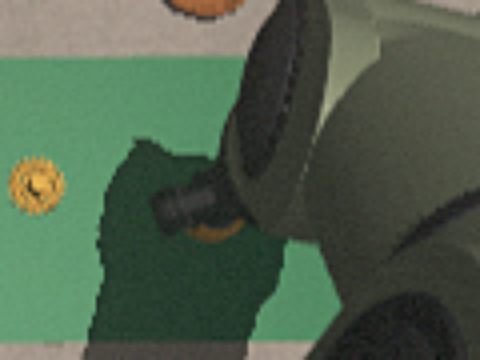

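The side view shows the near finger at crop (268,245), where the model puts it, with the barrel at (240,265) between the jaws. In the top view the arm hides most of the barrel. I descend and grip.

```bash
python3 -m jog '-1 -1 25 0 75; 0 0 22 0 75; 0 0 0 0 45; 0 0 0 0 35; 0 0 0 0 30' 50; python3 -m jog '0 0 0 0 30; 0 0 0 0 30; 0 0 0 0 30; 0 0 -10 0 30; 0 0 -15 0 30'; python3 - <<'E'
from h import *
go(.6066,-.2365,.014)
im,d=optics.grab_frame("side"); cv2.imwrite("pics/side2.png",cv2.resize(im[200:320,160:320],None,fx=4,fy=4))
E
```

```text
time_s: 2.45
tcp_pos: [0.4339, -0.2323, 0.0154]
tcp_rot: [[0.307, -0.952, 0.001], [-0.952, -0.307, -0.001], [0.001, -0.001, -1.0]]
wrist_force: [-0.6, 0.8, -1.2]
grip_width: 0.0418
time_s: 3.08
tcp_pos: [0.4333, -0.2318, 0.0402]
tcp_rot: [[0.308, -0.951, -0.0], [-0.951, -0.308, 0.0], [-0.0, 0.0, -1.0]]
wrist_force: [0.0, 0.1, -1.0]
grip_width: 0.0419
t=3.08 pos [ 0.4333 -0.2318  0.0402] jaw az -72.1 q7 -1.03 grip 0.0419 F [ 0.   0.1 -1. ]
   shift mm [  57.8 -163.5   26.1] dist 175 turn deg 0.0
   shift after turn [  57.8 -163.5   26.1]
```

View pics/side2.png

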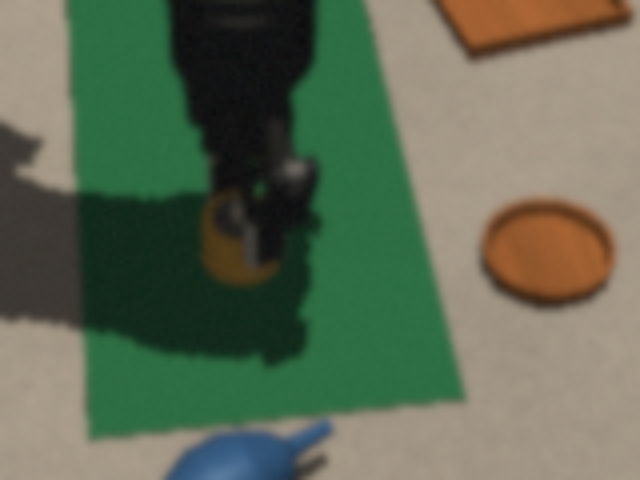

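The barrel has lifted, its centre moving from about (240,265) to (238,235) in the crop. I carry it to the dish.

```bash
python3 -m jog '10 -30 -5 0 30; 16 -45 0 0 30; 16 -45 0 0 30; 12 -33 0 0 30; 4 -10 0 0 30'; python3 -m jog '0 0 0 0 30'; python3 - <<'E'
from h import *
go(.6066,-.2370,.019)
im,d=optics.grab_frame("side"); cv2.imwrite("pics/side3.png",cv2.resize(im[180:320,200:360],None,fx=4,fy=4))
E
```

```text
time_s: 3.75
tcp_pos: [0.608, -0.2364, 0.0447]
tcp_rot: [[0.309, -0.951, 0.001], [-0.951, -0.309, 0.0], [0.0, -0.001, -1.0]]
wrist_force: [-0.6, 0.8, -0.5]
grip_width: 0.0418
time_s: 3.88
tcp_pos: [0.606, -0.2369, 0.0444]
tcp_rot: [[0.308, -0.951, -0.0], [-0.951, -0.308, 0.0], [-0.0, 0.0, -1.0]]
wrist_force: [-0.8, 0.6, -1.6]
grip_width: 0.0417
t=3.88 pos [ 0.606  -0.2369  0.0444] jaw az -72.1 q7 -1.07 grip 0.0417 F [-0.8  0.6 -1.6]
   shift mm [ 0.3 -0.5 25.4] dist 25 turn deg 0.0
   shift after turn [ 0.3 -0.5 25.4]
```

View pics/side3.png

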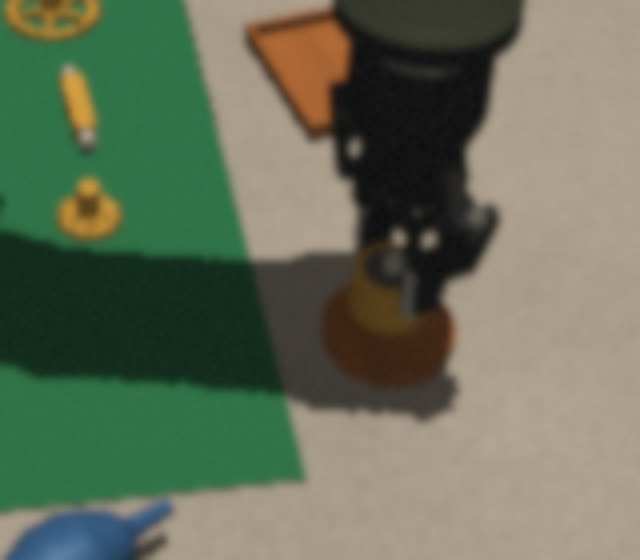

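```bash
python3 -m jog '0 0 12 0 30; 0 0 10 0 30; 0 0 2 0 30; 0 0 1 0 30; 0 0 0 0 30'
```

```text
time_s: 4.55
tcp_pos: [0.6059, -0.2369, 0.0193]
tcp_rot: [[0.308, -0.952, -0.001], [-0.952, -0.308, 0.0], [-0.0, 0.001, -1.0]]
wrist_force: [-2.8, 0.7, 1.8]
grip_width: 0.0419
```

```bash
python3 -m jog '0 0 1 0 30; 0 0 0 0 30'; python3 -m jog '0 0 0 0 56; 0 0 0 0 62; 0 0 0 0 65; 0 0 -15 0 65; 0 0 -35 0 65'; python3 -m jog '0 0 -25 0 50; 0 0 0 0 40'; python3 - <<'E'
from h import *
go(.4482,-.1126,.015,0)
im,d=optics.grab_frame("side"); cv2.imwrite("pics/side4.png",cv2.resize(im[180:320,200:360],None,fx=4,fy=4))
E
```

```text
time_s: 4.8
tcp_pos: [0.606, -0.237, 0.0192]
tcp_rot: [[0.308, -0.952, -0.0], [-0.952, -0.308, -0.0], [-0.0, 0.0, -1.0]]
wrist_force: [-9.1, 2.6, 19.1]
grip_width: 0.042
time_s: 5.42
tcp_pos: [0.6056, -0.2366, 0.0684]
tcp_rot: [[0.308, -0.951, -0.002], [-0.951, -0.308, 0.001], [-0.001, 0.002, -1.0]]
wrist_force: [0.1, -0.5, 0.8]
grip_width: 0.0553
time_s: 5.68
tcp_pos: [0.6076, -0.2374, 0.0962]
tcp_rot: [[0.307, -0.952, 0.004], [-0.952, -0.307, -0.001], [0.002, -0.003, -1.0]]
wrist_force: [0.1, -0.2, -0.2]
grip_width: 0.0339
t=5.67 pos [ 0.6076 -0.2374  0.0962] jaw az -72.1 q7 -1.06 grip 0.0339 F [ 0.1 -0.2 -0.2]
   shift mm [-168.   113.5   80.5] dist 218 turn deg -72.1
   shift after turn [-159.5 -124.6   81.3]
```

View pics/side4.png

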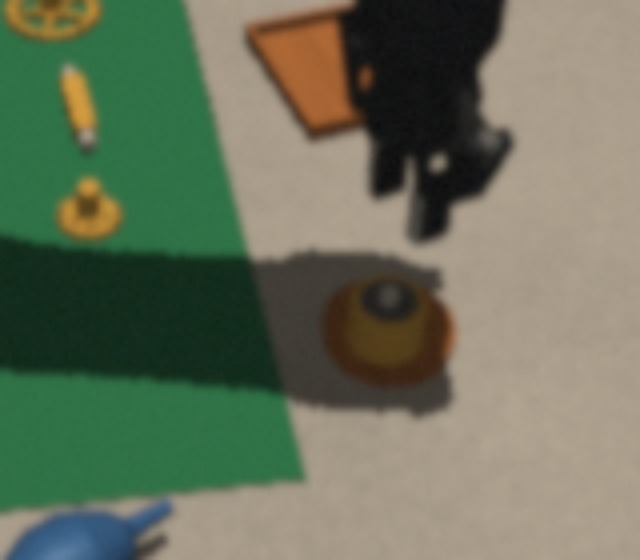

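The barrel stands in the dish at crop (388,325). Small wheel next.

```bash
python3 -m jog '-40 27 0 0 38; -44 30 0 0 36; -44 30 0 0 36; -40 27 0 0 36; 0 0 0 -9.5 36'; python3 -m jog '0 0 5 -9.5 36; 0 0 5 -9.5 36; 0 0 5 -9.5 36; 0 0 5 -9.5 36; 0 0 5 -9.5 36';python3 -m jog '0 0 0 0 36'; python3 - <<'E'
from h import *
go(.4482,-.1126,.014,-15)
for n,(x0,y0,w,h) in dict(top=(240,180,120,90),side=(160,160,160,120)).items():
    im,d=optics.grab_frame(n); cv2.imwrite(f"pics/{n}5.png",cv2.resize(im[y0:y0+h,x0:x0+w],None,fx=4,fy=4))
E
```

```text
time_s: 6.35
tcp_pos: [0.4434, -0.1102, 0.0931]
tcp_rot: [[0.465, -0.885, -0.003], [-0.885, -0.465, 0.0], [-0.001, 0.002, -1.0]]
wrist_force: [1.5, -0.2, 0.4]
grip_width: 0.0311
time_s: 6.98
tcp_pos: [0.4458, -0.1121, 0.0678]
tcp_rot: [[0.967, -0.255, -0.001], [-0.255, -0.967, 0.0], [-0.001, -0.0, -1.0]]
wrist_force: [-0.2, -0.4, -0.6]
grip_width: 0.031
time_s: 7.1
tcp_pos: [0.4456, -0.1121, 0.0677]
tcp_rot: [[0.965, -0.261, -0.001], [-0.261, -0.965, 0.001], [-0.001, -0.0, -1.0]]
wrist_force: [0.7, 0.4, -0.0]
grip_width: 0.0305
t=7.10 pos [ 0.4456 -0.1121  0.0677] jaw az -15.1 q7 -0.52 grip 0.0305 F [ 0.7  0.4 -0. ]
   shift mm [ 2.7 -0.2 53.7] dist 54 turn deg -0.1
   shift after turn [ 2.7 -0.2 53.7]
```

View pics/side5.png

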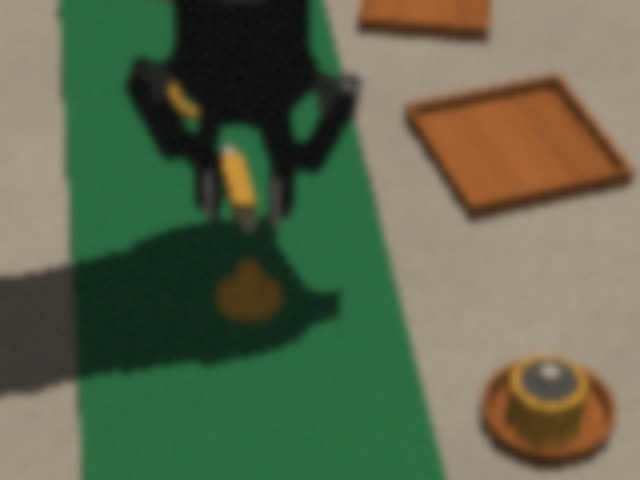

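The jaws at crop (210,200) and (278,200) straddle the hub line at (249,270). I descend and grip.

```bash
python3 -m jog '3 0 25 0 36; 0 0 24 0 36; 0 0 5 0 36; 0 0 0 0 10; 0 0 0 0 5' 50; python3 -m jog '0 0 0 0 5; 0 0 0 0 5; 0 0 -10 0 5; 0 0 -15 0 5; 0 0 0 0 5'; python3 - <<'E'
from h import *
go(.6387,.2814,.05,-15)
im,d=optics.grab_frame("side"); cv2.imwrite("pics/side6.png",cv2.resize(im[160:280,160:320],None,fx=4,fy=4))
E
```

```text
time_s: 7.82
tcp_pos: [0.4495, -0.113, 0.0151]
tcp_rot: [[0.965, -0.261, 0.001], [-0.261, -0.965, -0.0], [0.001, -0.0, -1.0]]
wrist_force: [-1.1, -0.4, 0.5]
grip_width: 0.0112
time_s: 8.45
tcp_pos: [0.4498, -0.1132, 0.0407]
tcp_rot: [[0.965, -0.261, 0.002], [-0.261, -0.965, -0.0], [0.002, -0.0, -1.0]]
wrist_force: [-0.7, 0.2, -0.9]
grip_width: 0.0114
t=8.45 pos [ 0.4498 -0.1132  0.0407] jaw az -15.1 q7 -0.56 grip 0.0114 F [-0.7  0.2 -0.9]
   shift mm [  79.6 -430.2   -9. ] dist 438 turn deg -0.1
   shift after turn [  80.4 -430.1   -9. ]
```

View pics/side6.png

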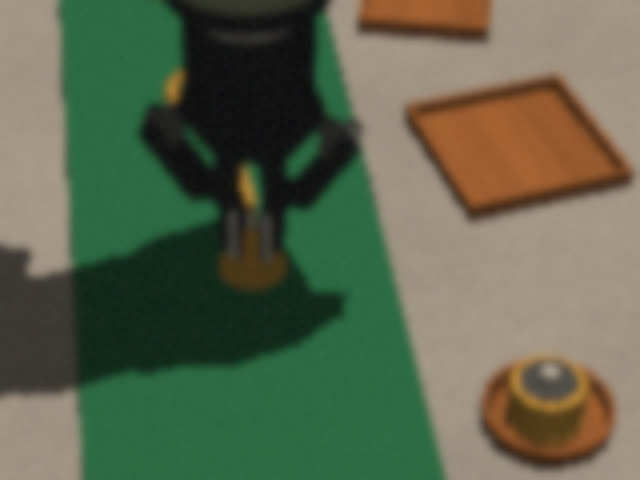

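```bash
python3 -m jog '25 0 -8 0 5; 40 0 -2 0 5; 15 -30 0 0 5; 0 -50 0 0 5; 0 -50 0 0 5'; python3 -m jog '0 -50 0 0 5; 0 -50 0 0 5; 0 -50 0 0 5; 0 -50 0 0 5; 0 -45 0 0 5'; python3 -m jog '0 -35 0 0 5; 0 -20 0 0 5; 0 0 0 0 5';python3 - <<'E'
from h import *
go(.6387,.2814,.05,-15)
for n,(x0,y0,w,h) in dict(top=(100,110,140,100),side=(200,90,140,110)).items():
    im,d=optics.grab_frame(n); cv2.imwrite(f"pics/{n}7.png",cv2.resize(im[y0:y0+h,x0:x0+w],None,fx=4,fy=4))
E
```

```text
time_s: 9.12
tcp_pos: [0.5603, -0.0071, 0.0489]
tcp_rot: [[0.965, -0.261, -0.0], [-0.261, -0.965, 0.0], [-0.0, 0.0, -1.0]]
wrist_force: [0.0, -0.5, -1.0]
grip_width: 0.0117
time_s: 9.75
tcp_pos: [0.6238, 0.2302, 0.0489]
tcp_rot: [[0.966, -0.26, -0.0], [-0.26, -0.966, -0.0], [-0.0, 0.0, -1.0]]
wrist_force: [-0.4, -0.9, 0.2]
grip_width: 0.0115
time_s: 10.12
tcp_pos: [0.6375, 0.2831, 0.0486]
tcp_rot: [[0.966, -0.258, -0.001], [-0.258, -0.966, 0.0], [-0.001, -0.0, -1.0]]
wrist_force: [-0.3, -0.1, -0.2]
grip_width: 0.0119
t=10.12 pos [0.6375 0.2831 0.0486] jaw az -15.0 q7 -1.02 grip 0.0119 F [-0.3 -0.1 -0.2]
   shift mm [ 1.6  1.4 -1.4] dist 3 turn deg 0.0
   shift after turn [ 1.6  1.4 -1.4]
```

View pics/side7.png

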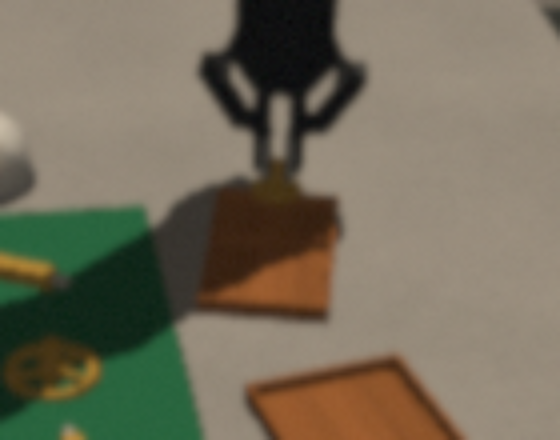

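View pics/top7.png

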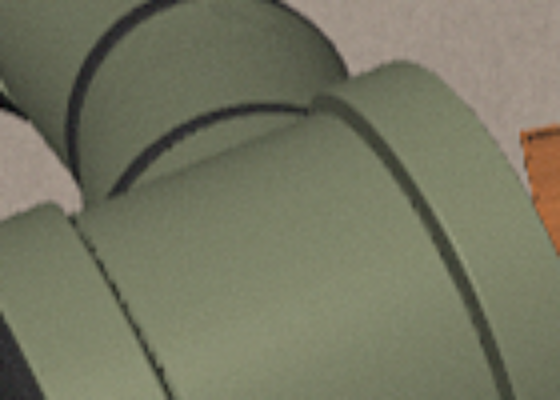

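The wheel is still held at side crop (275,180), over the far bay. The arm covers the top view. I lower it.

```bash
python3 -m jog '1 1 14 0 5; 0 0 11 0 5; 0 0 3 0 5; 0 0 1 0 5; 0 0 0 0 5'; python3 -m jog '0 0 1 0 5; 0 0 0 0 5'
```

```text
time_s: 10.85
tcp_pos: [0.639, 0.2803, 0.0205]
tcp_rot: [[0.966, -0.26, 0.0], [-0.26, -0.966, 0.0], [0.0, -0.0, -1.0]]
wrist_force: [0.5, -0.2, 0.3]
grip_width: 0.0112
time_s: 11.1
tcp_pos: [0.6389, 0.2803, 0.0194]
tcp_rot: [[0.966, -0.26, 0.0], [-0.26, -0.966, 0.0], [0.0, -0.0, -1.0]]
wrist_force: [0.6, 0.4, -1.0]
grip_width: 0.0112
```

```bash
python3 -m jog '0 0 1 0 5; 0 0 0 0 5'; python3 - <<'E'
from h import *
im,d=optics.grab_frame("side"); cv2.imwrite("pics/side8.png",cv2.resize(im[90:200,200:340],None,fx=5,fy=5,interpolation=cv2.INTER_CUBIC))
E
```

```text
time_s: 11.35
tcp_pos: [0.639, 0.2803, 0.0188]
tcp_rot: [[0.966, -0.26, 0.0], [-0.26, -0.966, 0.0], [0.0, -0.0, -1.0]]
wrist_force: [-1.6, -0.8, 6.1]
grip_width: 0.0115
```

View pics/side8.png

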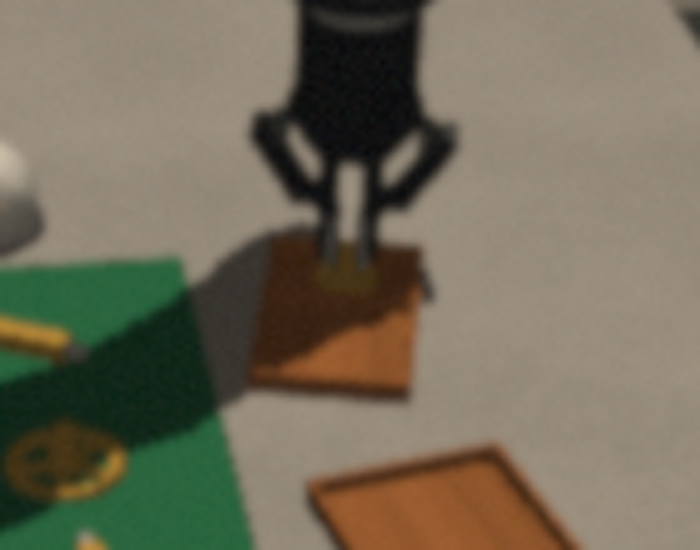

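The wheel is on the floor with 6 N of contact. I release it and go for the large wheel.

```bash
python3 -m jog '0 0 0 0 25; 0 0 0 0 36; 0 0 0 0 36; 0 0 -15 0 36; 0 0 -30 0 36'; python3 -m jog '0 0 -15 0 36; 0 0 0 0 36'; python3 - <<'E'
from h import *
go(.4455,.1055,.08,-15)
im,d=optics.grab_frame("side"); cv2.imwrite("pics/side9.png",cv2.resize(im[90:200,200:340],None,fx=5,fy=5,interpolation=cv2.INTER_CUBIC))
E
```

```text
time_s: 12.02
tcp_pos: [0.6384, 0.28, 0.0637]
tcp_rot: [[0.966, -0.26, -0.001], [-0.26, -0.966, -0.001], [-0.001, 0.001, -1.0]]
wrist_force: [-0.1, -0.9, 0.7]
grip_width: 0.0307
time_s: 12.28
tcp_pos: [0.6395, 0.2804, 0.0797]
tcp_rot: [[0.966, -0.26, 0.002], [-0.26, -0.966, 0.001], [0.002, -0.001, -1.0]]
wrist_force: [-0.1, 0.1, -0.1]
grip_width: 0.0308
t=12.28 pos [0.6395 0.2804 0.0797] jaw az -15.1 q7 -1.00 grip 0.0308 F [-0.1  0.1 -0.1]
   shift mm [-141.8  219.4   -0.8] dist 261 turn deg -0.1
   shift after turn [-142.1  219.2   -0.8]
```

View pics/side9.png

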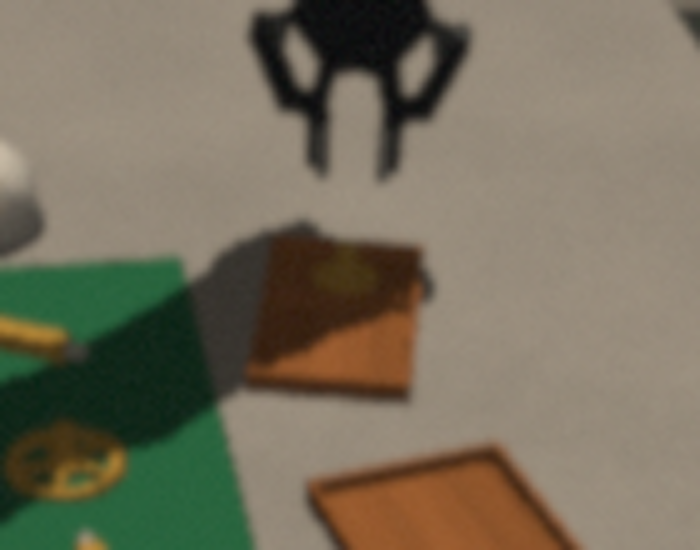

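The small wheel lies in the far bay at crop (345,270). I will check it from the top once the arm has moved away. Now to the large wheel.

```bash
python3 -m jog '-25 40 0 0 36; -32 50 0 0 36; -32 50 0 0 36; -32 50 5 0 36; -21 29 7 0 36'; python3 -m jog '0 0 0 0 36'; python3 - <<'E'
from h import *
go(.4455,.1055,.014,-15)
im,d=optics.grab_frame("side"); cv2.imwrite("pics/side10.png",cv2.resize(im[110:230,150:310],None,fx=4,fy=4,interpolation=cv2.INTER_CUBIC))
im,d=optics.grab_frame("top"); cv2.imwrite("pics/top10.png",cv2.resize(im[130:250,120:280],None,fx=4,fy=4,interpolation=cv2.INTER_CUBIC))
E
```

```text
time_s: 12.95
tcp_pos: [0.4424, 0.1035, 0.0657]
tcp_rot: [[0.965, -0.261, -0.002], [-0.261, -0.965, -0.001], [-0.001, 0.001, -1.0]]
wrist_force: [1.3, -0.3, -0.7]
grip_width: 0.0308
time_s: 13.08
tcp_pos: [0.4424, 0.1037, 0.0654]
tcp_rot: [[0.965, -0.261, -0.003], [-0.261, -0.965, -0.002], [-0.002, 0.002, -1.0]]
wrist_force: [0.9, 0.8, 0.1]
grip_width: 0.0306
t=13.07 pos [0.4424 0.1037 0.0654] jaw az -15.2 q7 -0.99 grip 0.0306 F [0.9 0.8 0.1]
   shift mm [ 2.6 -2.7 51.4] dist 52 turn deg -0.2
   shift after turn [ 2.6 -2.7 51.4]
```

View pics/side10.png

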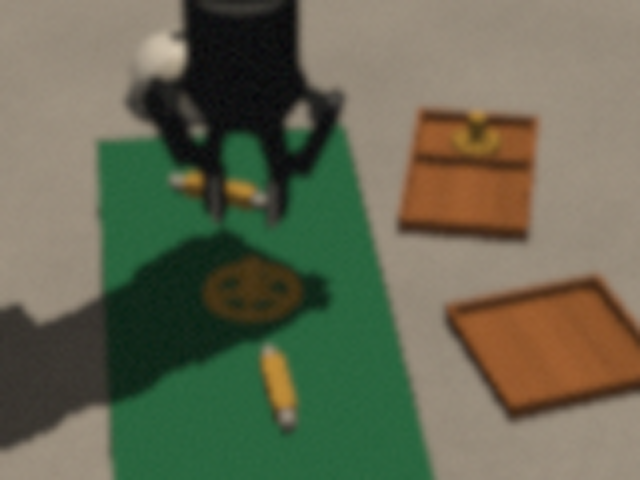

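View pics/top10.png

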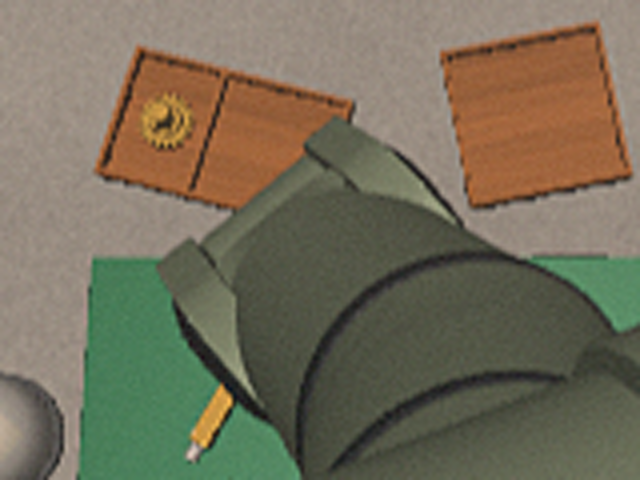

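The top view shows the small wheel centred in the narrow bay at crop (165,122). In the side view the jaws straddle the large wheel's hub. I grip it.

```bash
python3 -m jog '2 -2 25 0 36; 0 0 22 0 36; 0 0 4 0 36; 0 0 0 0 10; 0 0 0 0 5' 50; python3 -m jog '0 0 0 0 5; 0 0 0 0 5; 0 0 -10 0 5; 0 0 -15 0 5; 0 0 -5 0 5'; python3 - <<'E'
from h import *
go(.618,.204,.05,-15)
im,d=optics.grab_frame("side"); cv2.imwrite("pics/side11.png",cv2.resize(im[110:230,150:310],None,fx=4,fy=4,interpolation=cv2.INTER_CUBIC))
E
```

```text
time_s: 13.8
tcp_pos: [0.4477, 0.1073, 0.0159]
tcp_rot: [[0.966, -0.26, 0.001], [-0.26, -0.966, 0.0], [0.001, -0.001, -1.0]]
wrist_force: [0.4, 0.1, -0.7]
grip_width: 0.0118
time_s: 14.42
tcp_pos: [0.4479, 0.1072, 0.0468]
tcp_rot: [[0.965, -0.26, 0.002], [-0.26, -0.965, 0.001], [0.002, -0.001, -1.0]]
wrist_force: [0.6, 0.5, -0.1]
grip_width: 0.0114
t=14.43 pos [0.4479 0.1072 0.0468] jaw az -15.1 q7 -1.02 grip 0.0114 F [ 0.6  0.5 -0.1]
   shift mm [ 139.1 -137.8   -2.9] dist 196 turn deg -0.1
   shift after turn [ 139.3 -137.5   -2.9]
```

View pics/side11.png

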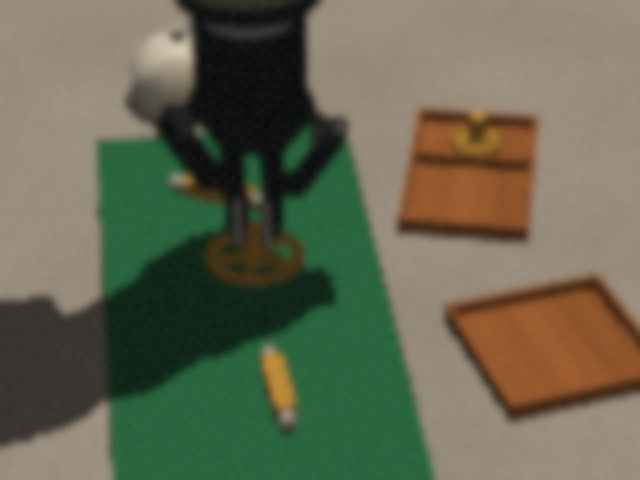

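```bash
python3 -m jog '30 0 -4 0 5; 45 -15 0 0 5; 40 -40 0 0 5; 24 -50 0 0 5; 0 -33 0 0 5'; python3 -m jog '0 0 0 0 5; 0 0 0 0 5'; python3 - <<'E'
from h import *
go(.618,.204,.02,-15)
im,d=optics.grab_frame("side"); cv2.imwrite("pics/side12.png",cv2.resize(im[90:200,200:340],None,fx=5,fy=5,interpolation=cv2.INTER_CUBIC))
E
```

```text
time_s: 15.1
tcp_pos: [0.6189, 0.2057, 0.049]
tcp_rot: [[0.965, -0.261, 0.001], [-0.261, -0.965, 0.001], [0.0, -0.001, -1.0]]
wrist_force: [-1.3, -0.0, -0.6]
grip_width: 0.0109
time_s: 15.35
tcp_pos: [0.617, 0.2033, 0.049]
tcp_rot: [[0.965, -0.26, -0.001], [-0.26, -0.965, -0.001], [-0.0, 0.001, -1.0]]
wrist_force: [0.3, -0.2, -0.6]
grip_width: 0.0112
t=15.35 pos [0.617  0.2033 0.049 ] jaw az -15.1 q7 -0.96 grip 0.0112 F [ 0.3 -0.2 -0.6]
   shift mm [ 0.8 -0.9 29. ] dist 29 turn deg -0.1
   shift after turn [ 0.8 -0.9 29. ]
```

View pics/side12.png

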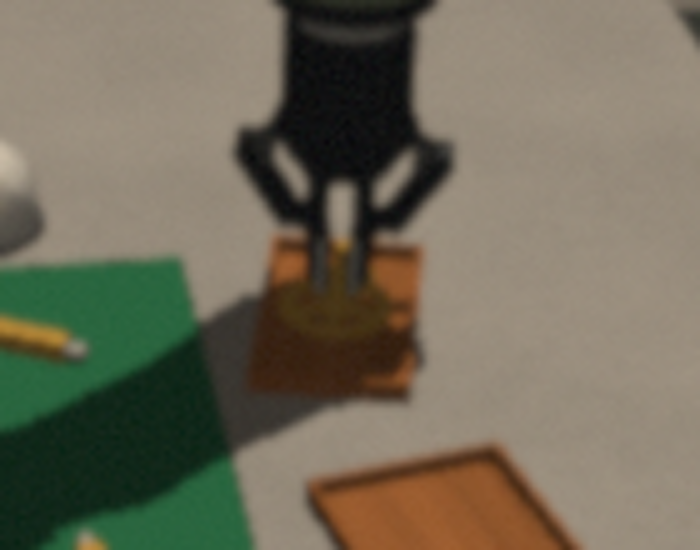

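The wheel is held level over the wide bay at crop (335,305). I lower it.

```bash
python3 -m jog '1 -1 14 0 5; 0 0 11 0 5; 0 0 3 0 5; 0 0 1 0 5; 0 0 0 0 5'; python3 -m jog '0 0 1 0 5; 0 0 0 0 5'
```

```text
time_s: 16.02
tcp_pos: [0.6187, 0.2049, 0.0205]
tcp_rot: [[0.966, -0.26, 0.0], [-0.26, -0.966, 0.0], [0.0, -0.0, -1.0]]
wrist_force: [-0.3, -0.4, -0.7]
grip_width: 0.0112
time_s: 16.27
tcp_pos: [0.6188, 0.205, 0.0196]
tcp_rot: [[0.966, -0.26, 0.001], [-0.26, -0.966, 0.0], [0.001, -0.0, -1.0]]
wrist_force: [1.0, 0.2, 1.6]
grip_width: 0.0112
```

```bash
python3 -m jog '0 0 0.5 0 5; 0 0 0 0 5'; python3 -m jog '0 0 0 0 25; 0 0 0 0 36; 0 0 0 0 36; 0 0 -15 0 36; 0 0 -30 0 36'; python3 -m jog '0 0 -15 0 36; 0 0 0 0 36'; python3 - <<'E'
from h import *
go(.433,.233,.08,61)
im,d=optics.grab_frame("side"); cv2.imwrite("pics/side13.png",cv2.resize(im[90:200,200:340],None,fx=5,fy=5,interpolation=cv2.INTER_CUBIC))
E
```

```text
time_s: 16.52
tcp_pos: [0.6188, 0.205, 0.0195]
tcp_rot: [[0.966, -0.26, 0.001], [-0.26, -0.966, 0.0], [0.001, -0.0, -1.0]]
wrist_force: [-2.6, -0.9, 9.9]
grip_width: 0.0113
time_s: 17.15
tcp_pos: [0.618, 0.2048, 0.0642]
tcp_rot: [[0.966, -0.26, -0.001], [-0.26, -0.966, -0.0], [-0.001, 0.001, -1.0]]
wrist_force: [0.9, -1.0, 0.9]
grip_width: 0.0305
time_s: 17.4
tcp_pos: [0.6192, 0.205, 0.0802]
tcp_rot: [[0.966, -0.26, 0.002], [-0.26, -0.966, 0.001], [0.002, -0.001, -1.0]]
wrist_force: [0.2, 0.1, -0.8]
grip_width: 0.0311
t=17.40 pos [0.6192 0.205  0.0802] jaw az -15.1 q7 -0.94 grip 0.0311 F [ 0.2  0.1 -0.8]
   shift mm [-187.1   21.5   -0.2] dist 188 turn deg -76.1
   shift after turn [ -65.8 -176.5    0.3]
```

View pics/side13.png

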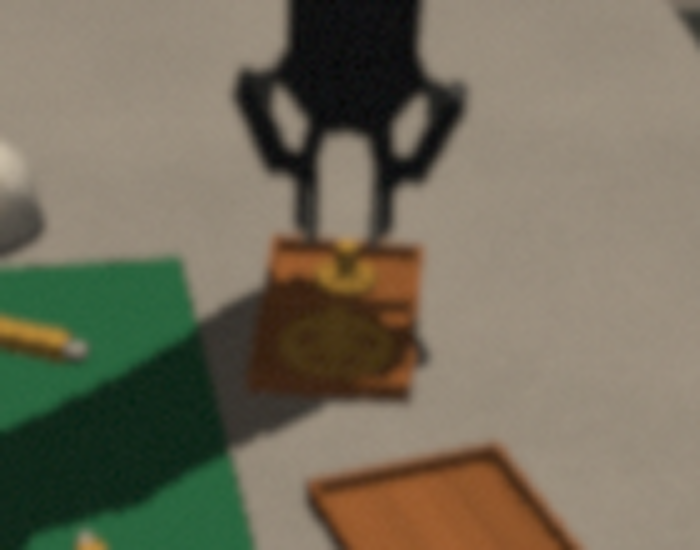

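Both wheels are in their bays, the small one at crop (345,268) and the large one at (335,340). Pillar_1 next.

```bash
python3 -m jog '-40 5 0 0 36; -50 6 0 0 36; -50 6 0 0 36; -47 5 0 0 36; 0 0 0 -10 36'; python3 -m jog '0 0 3 -10 36; 0 0 3 -10 36; 0 0 3 -10 36; 0 0 3 -10 36; 0 0 3 -10 36'; python3 -m jog '0 0 0 -10 36; 0 0 0 -6 36; 0 0 0 0 36'; python3 - <<'E'
from h import *
go(.433,.232,.005,61)
im,d=optics.grab_frame("side"); cv2.imwrite("pics/side14.png",cv2.resize(im[90:210,140:300],None,fx=5,fy=5,interpolation=cv2.INTER_CUBIC))
E
```

```text
time_s: 18.08
tcp_pos: [0.4289, 0.2328, 0.0784]
tcp_rot: [[0.997, -0.082, -0.002], [-0.082, -0.997, -0.001], [-0.002, 0.001, -1.0]]
wrist_force: [0.2, -1.3, -0.1]
grip_width: 0.0308
time_s: 18.7
tcp_pos: [0.4318, 0.2321, 0.063]
tcp_rot: [[0.704, 0.71, -0.001], [0.71, -0.704, -0.0], [-0.001, -0.001, -1.0]]
wrist_force: [-0.0, 0.1, -0.0]
grip_width: 0.0307
time_s: 19.08
tcp_pos: [0.4319, 0.2321, 0.0631]
tcp_rot: [[0.487, 0.874, -0.001], [0.874, -0.487, -0.0], [-0.001, -0.001, -1.0]]
wrist_force: [0.3, -0.0, -0.1]
grip_width: 0.0307
t=19.07 pos [0.4319 0.2321 0.0631] jaw az 60.9 q7 -0.18 grip 0.0307 F [ 0.3 -0.  -0.1]
   shift mm [ 0.5  1.1 58.1] dist 58 turn deg -0.1
   shift after turn [ 0.5  1.1 58.1]
```

View pics/side14.png

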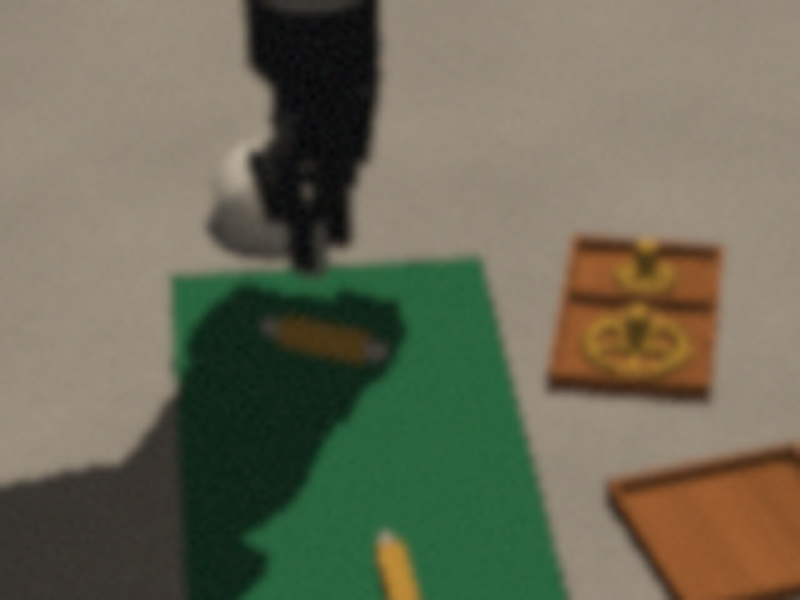

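The wheels look right in their bays, at (645,270) and (635,345). The pillar, at (325,338), lies below the jaws. I descend and grip.

```bash
python3 -m jog '0 1 25 0 36; 0 0 20 0 36; 0 0 8 0 36; 0 0 3 0 36; 0 0 0 0 36' 50; python3 -m jog '0 0 0 0 20; 0 0 0 0 8; 0 0 0 0 5; 0 0 0 0 5; 0 0 0 0 5'; python3 -m jog '0 0 -8 0 5; 0 0 -15 0 5; 0 0 -10 0 5; 0 0 0 0 5'; python3 - <<'E'
from h import *
go(.667,.0163,.045,11.6)
im,d=optics.grab_frame("side"); cv2.imwrite("pics/side15.png",cv2.resize(im[90:210,140:300],None,fx=5,fy=5,interpolation=cv2.INTER_CUBIC))
E
```

```text
time_s: 19.75
tcp_pos: [0.4333, 0.232, 0.0081]
tcp_rot: [[0.486, 0.874, 0.0], [0.874, -0.486, 0.0], [0.0, 0.0, -1.0]]
wrist_force: [-0.2, 1.0, 0.5]
grip_width: 0.0308
time_s: 20.38
tcp_pos: [0.4335, 0.232, 0.0084]
tcp_rot: [[0.486, 0.874, 0.001], [0.874, -0.486, 0.0], [0.001, 0.001, -1.0]]
wrist_force: [-1.5, -1.5, 8.4]
grip_width: 0.0119
time_s: 20.88
tcp_pos: [0.4337, 0.2319, 0.0418]
tcp_rot: [[0.486, 0.874, 0.001], [0.874, -0.486, 0.001], [0.001, 0.001, -1.0]]
wrist_force: [-0.3, 0.5, -0.9]
grip_width: 0.0121
t=20.88 pos [0.4337 0.2319 0.0418] jaw az 60.9 q7 -0.22 grip 0.0121 F [-0.3  0.5 -0.9]
   shift mm [-74.9 308.7  -3. ] dist 318 turn deg 49.3
   shift after turn [185.2 258.1  -2.8]
```

View pics/side15.png

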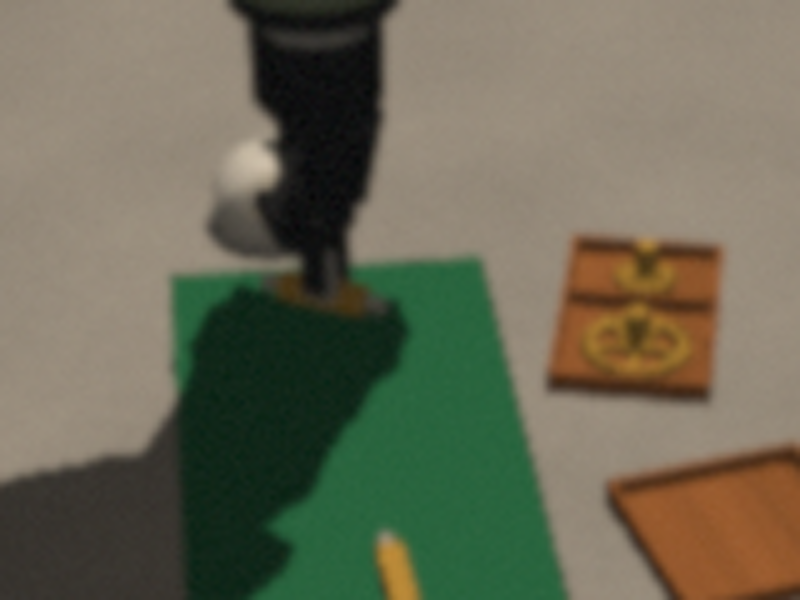

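```bash
python3 -m jog '0 0 -3 9.8 5; 0 0 0 9.8 5; 0 0 0 9.8 5; 0 0 0 9.8 5; 0 0 0 9.8 5'; python3 -m jog '0 0 0 0 5; 25 35 0 0 5; 32 45 0 0 5; 32 45 0 0 5; 32 45 0 0 5'; python3 -m jog '32 45 0 0 5; 25 35 0 0 5; 7 8 0 0 5; 0 0 0 0 5'; python3 - <<'E'
from h import *
go(.667,.0163,.014,11.6)
im,d=optics.grab_frame("side"); cv2.imwrite("pics/side16.png",cv2.resize(im[130:250,200:360],None,fx=5,fy=5,interpolation=cv2.INTER_CUBIC))
im,d=optics.grab_frame("top"); cv2.imwrite("pics/top16.png",cv2.resize(im[120:240,170:330],None,fx=5,fy=5,interpolation=cv2.INTER_CUBIC))
E
```

```text
time_s: 21.55
tcp_pos: [0.433, 0.2317, 0.0435]
tcp_rot: [[0.98, 0.201, -0.0], [0.201, -0.98, -0.0], [-0.0, 0.0, -1.0]]
wrist_force: [-0.5, -0.2, -0.6]
grip_width: 0.0121
time_s: 22.18
tcp_pos: [0.5877, 0.0889, 0.0436]
tcp_rot: [[0.977, 0.211, -0.0], [0.211, -0.977, 0.0], [-0.0, -0.0, -1.0]]
wrist_force: [0.4, -0.1, -0.1]
grip_width: 0.0123
time_s: 22.68
tcp_pos: [0.6671, 0.0176, 0.0432]
tcp_rot: [[0.978, 0.208, -0.001], [0.208, -0.978, 0.0], [-0.001, -0.001, -1.0]]
wrist_force: [-0.5, -0.5, -0.6]
grip_width: 0.0119
t=22.68 pos [0.6671 0.0176 0.0432] jaw az 12.0 q7 -0.28 grip 0.0119 F [-0.5 -0.5 -0.6]
   shift mm [-0.3  1.3 29.2] dist 29 turn deg 0.4
   shift after turn [-0.3  1.3 29.2]
```

View pics/side16.png

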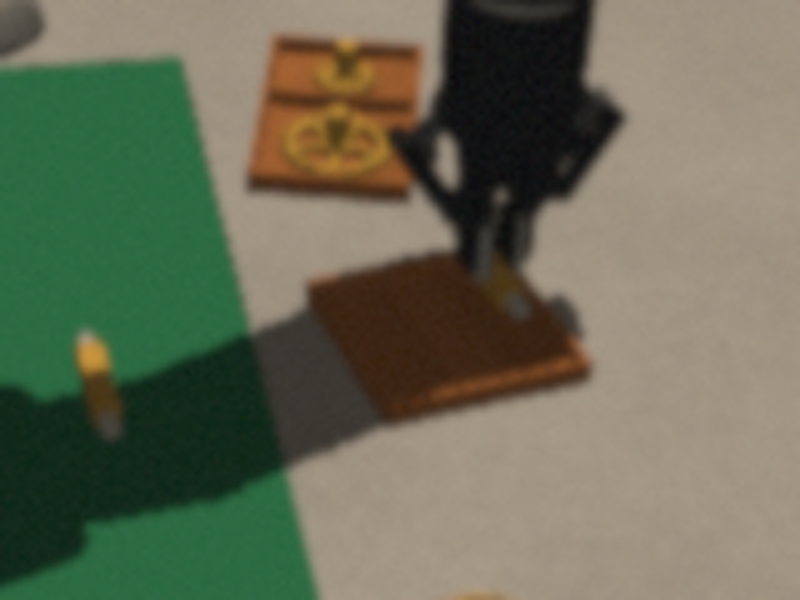

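View pics/top16.png

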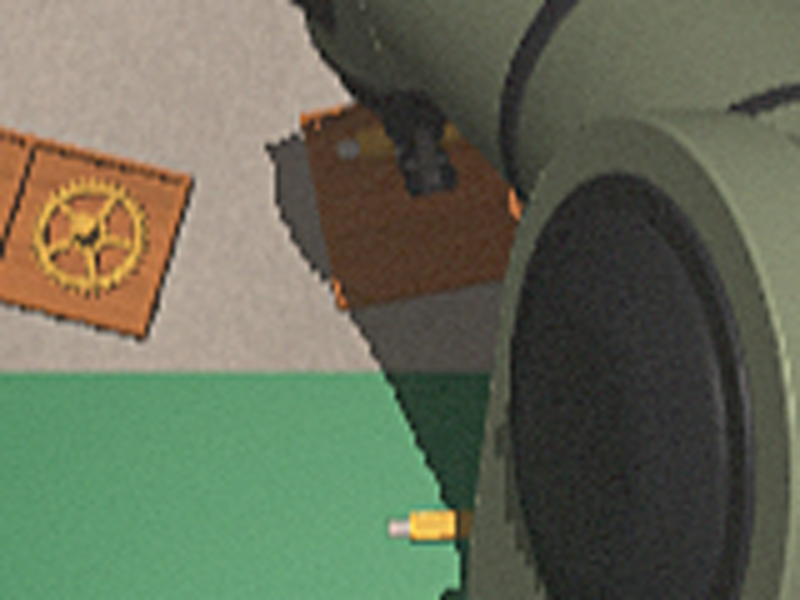

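Pillar_1 hangs level over the far half of the square tray, at side crop (505,285) and top crop (390,140). I lower it.

```bash
python3 -m jog '-1 1 14 0 5; 0 0 11 0 5; 0 0 3 0 5; 0 0 1 0 5; 0 0 0 0 5'; python3 -m jog '0 0 1 0 5; 0 0 0 0 5'
```

```text
time_s: 23.4
tcp_pos: [0.6668, 0.0165, 0.015]
tcp_rot: [[0.978, 0.207, 0.0], [0.207, -0.978, 0.0], [0.0, -0.0, -1.0]]
wrist_force: [-0.6, 0.7, -0.7]
grip_width: 0.0119
time_s: 23.65
tcp_pos: [0.6668, 0.0163, 0.0139]
tcp_rot: [[0.978, 0.206, 0.0], [0.206, -0.978, 0.0], [0.0, 0.0, -1.0]]
wrist_force: [-0.4, 0.5, -1.4]
grip_width: 0.0124
```

```bash
python3 -m jog '0 0 1 0 5; 0 0 0 0 5';  python3 -m jog '0 0 0.5 0 5; 0 0 0 0 5'
```

```text
time_s: 23.9
tcp_pos: [0.6667, 0.0164, 0.0128]
tcp_rot: [[0.978, 0.206, -0.0], [0.206, -0.978, -0.0], [-0.0, -0.0, -1.0]]
wrist_force: [-0.4, 0.5, -1.2]
grip_width: 0.0117
time_s: 24.15
tcp_pos: [0.6667, 0.0163, 0.0125]
tcp_rot: [[0.978, 0.206, 0.0], [0.206, -0.978, -0.0], [0.0, 0.0, -1.0]]
wrist_force: [-2.0, -0.3, 4.3]
grip_width: 0.0125
```

Contact at 4 N. I open gently and go up.

```bash
python3 -m jog '0 0 0 0 18; 0 0 0 0 25; 0 0 0 0 28; 0 0 0 0 28; 0 0 -8 0 28'; python3 -m jog '0 0 -20 0 28; 0 0 -35 0 36; 0 0 0 0 36'; python3 - <<'E'
from h import *
go(.453,-.009,.065,4.3)
im,d=optics.grab_frame("side"); cv2.imwrite("pics/side17.png",cv2.resize(im[130:250,200:360],None,fx=5,fy=5,interpolation=cv2.INTER_CUBIC))
E
```

```text
time_s: 24.78
tcp_pos: [0.6663, 0.0164, 0.0201]
tcp_rot: [[0.978, 0.207, -0.001], [0.207, -0.978, -0.0], [-0.001, -0.0, -1.0]]
wrist_force: [-0.2, 0.2, 0.1]
grip_width: 0.0238
time_s: 25.15
tcp_pos: [0.6685, 0.0166, 0.0794]
tcp_rot: [[0.978, 0.206, 0.005], [0.206, -0.978, 0.0], [0.005, 0.001, -1.0]]
wrist_force: [-0.1, -0.1, -0.0]
grip_width: 0.0308
t=25.15 pos [0.6685 0.0166 0.0794] jaw az 11.9 q7 -0.27 grip 0.0308 F [-0.1 -0.1 -0. ]
   shift mm [-216.2  -19.4   13.3] dist 218 turn deg 7.6
   shift after turn [-216.9    9.4   13.3]
```

View pics/side17.png

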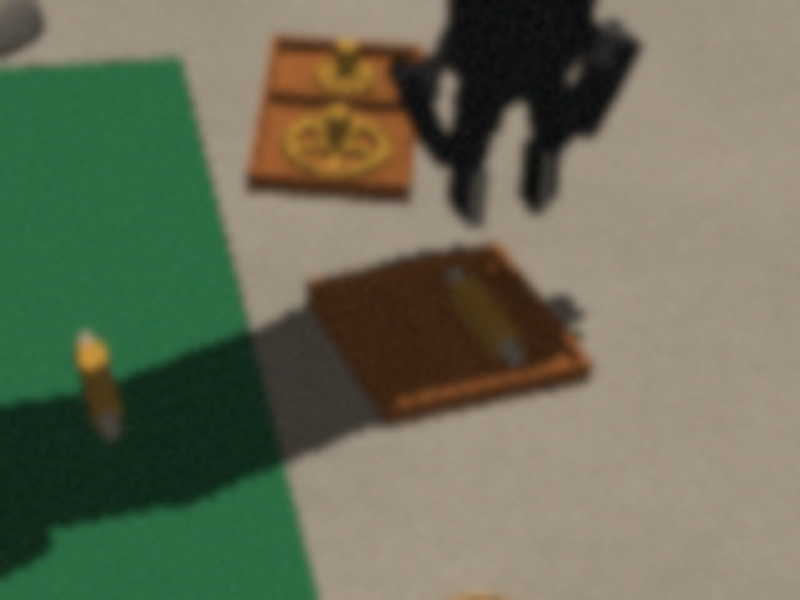

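Pillar_1 lies flat along the far wall of the tray at crop (485,315). Now pillar_2.

```bash
python3 -m jog '-40 -4 0 0 36; -50 -4 0 0 36; -50 -4 3 0 36; -50 -4 5 0 36; -26 -3 5 7.6 36'; python3 -m jog '0 0 0 0 36; 0 0 0 0 36'; python3 - <<'E'
from h import *
go(.453,-.009,.0075,4.3)
im,d=optics.grab_frame("side"); cv2.imwrite("pics/side18.png",cv2.resize(im[130:250,160:320],None,fx=5,fy=5,interpolation=cv2.INTER_CUBIC))
im,d=optics.grab_frame("top"); cv2.imwrite("pics/top18.png",cv2.resize(im[120:240,170:330],None,fx=5,fy=5,interpolation=cv2.INTER_CUBIC))
E
```

```text
time_s: 25.82
tcp_pos: [0.4488, -0.0104, 0.0623]
tcp_rot: [[0.997, 0.073, -0.001], [0.073, -0.997, -0.0], [-0.001, 0.0, -1.0]]
wrist_force: [1.3, 0.5, -1.0]
grip_width: 0.0309
time_s: 26.08
tcp_pos: [0.4523, -0.0094, 0.0625]
tcp_rot: [[0.997, 0.077, 0.001], [0.077, -0.997, 0.0], [0.001, -0.0, -1.0]]
wrist_force: [0.7, -0.1, -0.9]
grip_width: 0.0308
t=26.07 pos [ 0.4523 -0.0094  0.0625] jaw az 4.4 q7 -0.51 grip 0.0308 F [ 0.7 -0.1 -0.9]
   shift mm [ 0.7 -0.3 55. ] dist 55 turn deg 0.1
   shift after turn [ 0.7 -0.3 55. ]
```

View pics/side18.png

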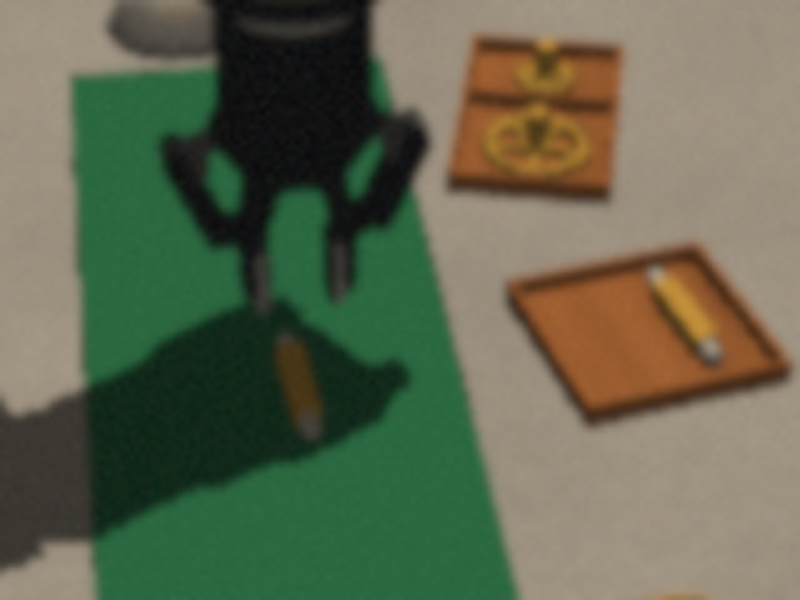

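View pics/top18.png

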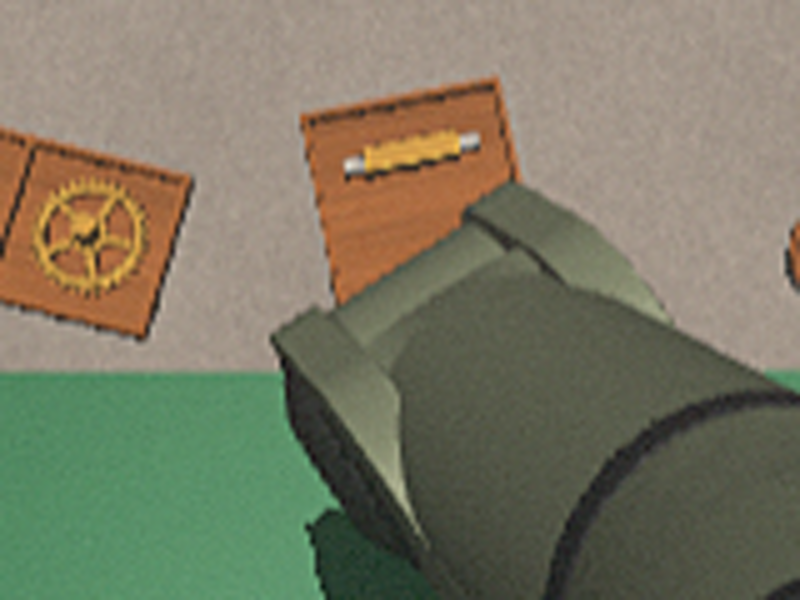

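Pillar_1 is parallel to the tray's far wall, at top crop (410,153), with room for the second. I grip pillar_2.

```bash
python3 -m jog '1 0 25 0 36; 0 0 20 0 36; 0 0 7 0 36; 0 0 2.5 0 36; 0 0 0 0 36' 50; python3 -m jog '0 0 0 0 20; 0 0 0 0 8; 0 0 0 0 5; 0 0 0 0 5; 0 0 0 0 5'; python3 -m jog '0 0 -8 0 5; 0 0 -15 0 5; 0 0 -12 0 5; 0 0 0 0 5'; python3 - <<'E'
from h import *
go(.620,.0067,.045,11.8)
im,d=optics.grab_frame("side"); cv2.imwrite("pics/side19.png",cv2.resize(im[130:250,160:320],None,fx=5,fy=5,interpolation=cv2.INTER_CUBIC))
E
```

```text
time_s: 26.8
tcp_pos: [0.4527, -0.0095, 0.0082]
tcp_rot: [[0.997, 0.075, 0.0], [0.075, -0.997, 0.0], [0.0, -0.0, -1.0]]
wrist_force: [-0.2, -0.0, -0.2]
grip_width: 0.0307
time_s: 27.42
tcp_pos: [0.4528, -0.0096, 0.0084]
tcp_rot: [[0.997, 0.075, 0.001], [0.075, -0.997, -0.0], [0.001, 0.0, -1.0]]
wrist_force: [-1.2, 0.6, 8.9]
grip_width: 0.0121
time_s: 27.92
tcp_pos: [0.4531, -0.0097, 0.0439]
tcp_rot: [[0.997, 0.075, 0.002], [0.075, -0.997, 0.0], [0.002, 0.0, -1.0]]
wrist_force: [0.1, -0.7, -1.3]
grip_width: 0.0121
t=27.93 pos [ 0.4531 -0.0097  0.0439] jaw az 4.3 q7 -0.55 grip 0.0121 F [ 0.1 -0.7 -1.3]
   shift mm [167.7  -3.9  -0.7] dist 168 turn deg -7.5
   shift after turn [166.8  18.1  -0.7]
```

View pics/side19.png

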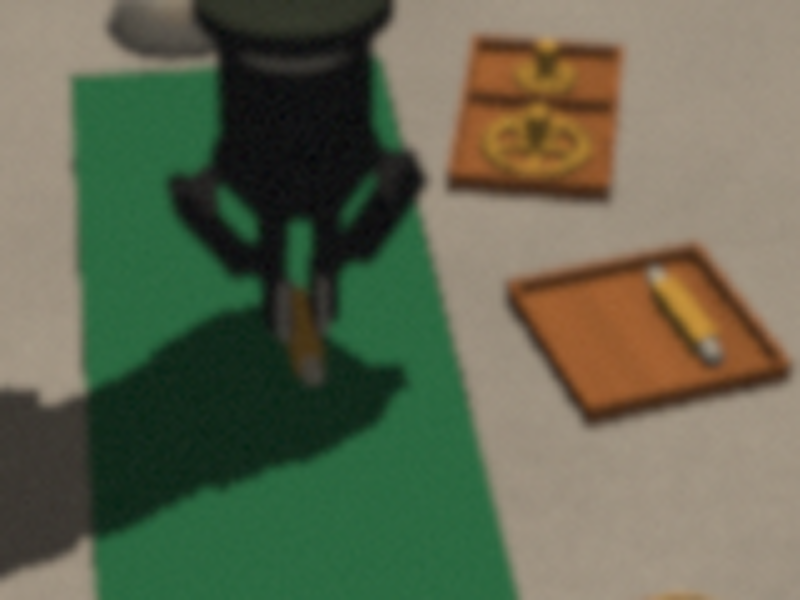

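```bash
python3 -m jog '0 0 0 -7.5 5; 30 3 0 0 5; 45 5 0 0 5; 45 5 0 0 5; 35 4 0 0 5'; python3 -m jog '12 1 0 0 5; 0 0 0 0 5; 0 0 0 0 5'; python3 - <<'E'
from h import *
print("P1", ray("top",252.2,150.6,.014))
go(.620,.0067,.0125,11.8)
im,d=optics.grab_frame("side"); cv2.imwrite("pics/side20.png",cv2.resize(im[130:250,200:360],None,fx=5,fy=5,interpolation=cv2.INTER_CUBIC))
E
```

```text
time_s: 28.6
tcp_pos: [0.6089, 0.0057, 0.0422]
tcp_rot: [[0.979, 0.205, -0.0], [0.205, -0.979, 0.0], [-0.0, -0.0, -1.0]]
wrist_force: [-0.7, 0.4, -1.5]
grip_width: 0.0121
time_s: 28.98
tcp_pos: [0.6184, 0.0069, 0.0426]
tcp_rot: [[0.979, 0.205, -0.001], [0.205, -0.979, -0.0], [-0.001, 0.0, -1.0]]
wrist_force: [-0.1, 0.2, -1.3]
grip_width: 0.0123
P1 [0.66593988 0.01690195 0.014     ]
t=28.98 pos [0.6184 0.0069 0.0426] jaw az 11.8 q7 -0.32 grip 0.0123 F [-0.1  0.2 -1.3]
   shift mm [ 1.6  0.5 30.1] dist 30 turn deg 0.0
   shift after turn [ 1.6  0.5 30.1]
```

View pics/side20.png

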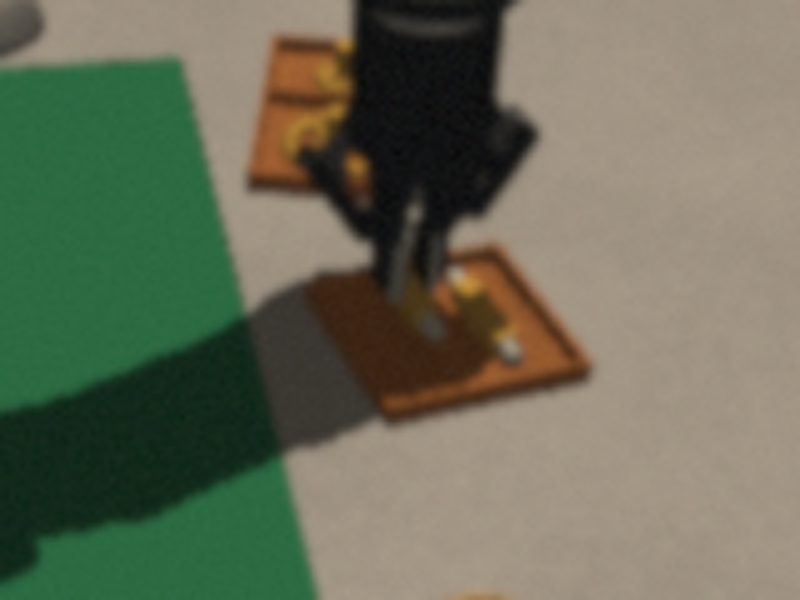

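Pillar_2 hangs level over the free half at crop (415,310), about 48 mm from pillar_1, which leaves room for the fingers on both sides. I lower it.

```bash
python3 -m jog '1 0 14 0 5; 0 0 11 0 5; 0 0 3 0 5; 0 0 1.5 0 5; 0 0 0 0 5'; python3 -m jog '0 0 0.5 0 5; 0 0 0 0 5'
```

```text
time_s: 29.65
tcp_pos: [0.6206, 0.0073, 0.0134]
tcp_rot: [[0.979, 0.205, 0.0], [0.205, -0.979, 0.0], [0.0, -0.0, -1.0]]
wrist_force: [-0.4, -0.8, -0.8]
grip_width: 0.0121
time_s: 29.9
tcp_pos: [0.6206, 0.0072, 0.013]
tcp_rot: [[0.979, 0.205, 0.0], [0.205, -0.979, -0.0], [0.0, 0.0, -1.0]]
wrist_force: [-0.1, 0.6, -0.9]
grip_width: 0.0119
```

```bash
python3 -m jog '0 0 0.7 0 5; 0 0 0 0 5'; python3 -m jog '0 0 0.3 0 5; 0 0 0 0 5'
```

```text
time_s: 30.15
tcp_pos: [0.6207, 0.0073, 0.0125]
tcp_rot: [[0.979, 0.205, 0.0], [0.205, -0.979, -0.0], [0.0, 0.0, -1.0]]
wrist_force: [-2.7, -0.3, 5.4]
grip_width: 0.0123
time_s: 30.4
tcp_pos: [0.6207, 0.0073, 0.0125]
tcp_rot: [[0.979, 0.205, 0.0], [0.205, -0.979, -0.0], [0.0, 0.0, -1.0]]
wrist_force: [-4.6, -1.2, 11.5]
grip_width: 0.0122
```

It has touched the floor. I release it, go up and move back clear so that everything can be checked.

```bash
python3 -m jog '0 0 0 0 18; 0 0 0 0 25; 0 0 0 0 28; 0 0 0 0 28; 0 0 -8 0 28'; python3 -m jog '0 0 -20 0 28; 0 0 -40 0 36; 0 0 -50 0 36; 0 0 -50 0 36; 0 0 0 0 36'; python3 -m jog '-40 0 0 0 36; -50 0 0 0 36; -50 0 0 0 36; 0 0 0 0 36'; python3 -m jog '0 40 0 0 36; 0 50 0 0 36; 0 50 0 0 36; 0 50 0 0 36; 0 0 0 0 36'; python3 - <<'E'
from h import *
go(.4,0,.2)
im,d=optics.grab_frame("side"); cv2.imwrite("pics/side21.png",im); np.save("pics/side21_d.npy",d)
im,d=optics.grab_frame("top"); cv2.imwrite("pics/top21.png",im); np.save("pics/top21_d.npy",d)
E
```

```text
time_s: 31.02
tcp_pos: [0.6202, 0.0073, 0.0196]
tcp_rot: [[0.979, 0.205, -0.001], [0.205, -0.979, 0.0], [-0.001, -0.0, -1.0]]
wrist_force: [-0.3, 0.6, -0.1]
grip_width: 0.0239
time_s: 31.65
tcp_pos: [0.6223, 0.0076, 0.1852]
tcp_rot: [[0.979, 0.205, 0.007], [0.205, -0.979, 0.0], [0.007, 0.001, -1.0]]
wrist_force: [-0.3, 0.2, 0.9]
grip_width: 0.0306
time_s: 32.15
tcp_pos: [0.4807, -0.0227, 0.1805]
tcp_rot: [[0.979, 0.204, -0.001], [0.204, -0.979, -0.002], [-0.001, 0.002, -1.0]]
wrist_force: [0.9, 0.7, 0.0]
grip_width: 0.0307
time_s: 32.78
tcp_pos: [0.5228, -0.2112, 0.1797]
tcp_rot: [[0.98, 0.2, 0.0], [0.2, -0.98, -0.001], [0.0, 0.001, -1.0]]
wrist_force: [-0.7, -0.1, -0.7]
grip_width: 0.0307
t=32.77 pos [ 0.5228 -0.2112  0.1797] jaw az 11.5 q7 0.16 grip 0.0307 F [-0.7 -0.1 -0.7]
   shift mm [ -78.1 -231.4  -20.4] dist 245 turn deg 0.0
   shift after turn [ -78.1 -231.4  -20.4]
```

View pics/side21.png

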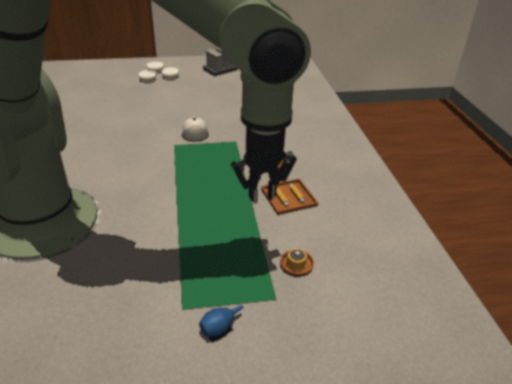

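View pics/top21.png

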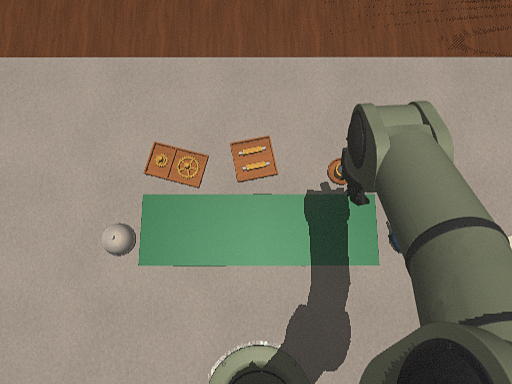

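The mat is clear. In the top view the wheels are at (161,160) and (187,167), the pillars at (254,150) and (257,166), and the side view shows the barrel at (297,260). A numeric check against the tray frames and the bystanders follows.

```bash
python3 - <<'E'
from h import *
im=cv2.imread("pics/top21.png"); d=np.load("pics/top21_d.npy"); h=cv2.cvtColor(im,cv2.COLOR_BGR2HSV)
b=((h[...,0]>=16)&(h[...,0]<=30)&(h[...,1]>110)&(h[...,2]>110)).astype(np.uint8); b[:130]=0; b[192:]=0; b[:,320:]=0; b[:,:140]=0
b=cv2.morphologyEx(b,cv2.MORPH_CLOSE,np.ones((5,5)))
n,l,st,ce=cv2.connectedComponentsWithStats(b)
ex=np.array([.966,-.26]); ey=np.array([.26,.966])
for i in range(1,n):
    if st[i,4]<30: continue
    p=ray("top",*ce[i],.010)[:2]; q=p-[.6265,.236]; a=np.radians(11.7); s=p-[.6435,.0125]
    bc=ray("top",*(st[i,:2]+(st[i,2:4]-1)/2),.010)[:2]-[.6265,.236]
    pp=np.argwhere(l==i)[:,::-1]; zs=np.array([pt("top",u,v,d)[2] for u,v in pp])
    print(st[i],p.round(4),"2bay",np.round([q@ex,q@ey],4),"bbox",np.round([bc@ex,bc@ey],4),"sq",np.round([s@[np.cos(a),np.sin(a)],s@[-np.sin(a),np.cos(a)]],4),"z med/max",np.median(zs).round(4),zs.max().round(4))
# bystander/barrel via masks, before/after
s0=cv2.imread("pics/side0.png"); s1=cv2.imread("pics/side21.png")
for nm,(x0,x1,y0,y1) in dict(blower=(190,250,295,350),dome=(178,212,110,142)).items():
    for s in(s0,s1):
        hh=cv2.cvtColor(s[y0:y1,x0:x1],cv2.COLOR_BGR2HSV)
        m=cv2.inRange(hh,(95,90,20),(125,255,255)) if nm=="blower" else cv2.inRange(hh,(0,0,0),(180,255,255))
        mo=cv2.moments(m,True); print(nm,mo["m10"]/mo["m00"]+x0,mo["m01"]/mo["m00"]+y0,mo["m00"])
    print("  mean abs diff",np.abs(s0[y0:y1,x0:x1].astype(int)-s1[y0:y1,x0:x1]).mean().round(2))
hh=cv2.cvtColor(s1,cv2.COLOR_BGR2HSV)[240:280,275:320]; m=(hh[...,1]<80).astype(np.uint8)
k,l,st,ce=cv2.connectedComponentsWithStats(m[:, :])
for i in range(1,k):
    if 30<st[i,4]<300: print("barrel top",st[i],ray("side",*(ce[i]+[275,240]),.036)[:3],"side-view dish",np.array([.6054,-.2417]))
cv2.imwrite("pics/side21c.png",cv2.resize(s1[130:290,180:340],None,fx=3.7,fy=3.7,interpolation=cv2.INTER_CUBIC))
print(np.abs(telemetry.sense()["joint_velocities"]).max())
E
```

```text
[243 146  19   9  98] [0.6699 0.018 ] 2bay [ 0.0986 -0.1993] bbox [ 0.0979 -0.2   ] sq [0.027 0.   ] z med/max 0.017 1.1017
[155 153  13  14 139] [0.6394 0.2796] 2bay [0.0011 0.0454] bbox [0.0023 0.0457] sq [0.0501 0.2623] z med/max 0.0097 1.1017
[176 156  24  22 403] [0.6195 0.2029] 2bay [ 0.0018 -0.0338] bbox [ 0.0021 -0.0342] sq [0.0151 0.1913] z med/max 0.0072 1.1017
[246 161  20   9  99] [0.6239 0.0077] 2bay [ 0.0568 -0.2213] bbox [ 0.0569 -0.2215] sq [-0.0202 -0.0007] z med/max 0.0175 0.0223
blower 217.2927807486631 321.4866310160428 748.0
blower 217.30913978494624 321.5040322580645 744.0
  mean abs diff 16.14
dome 194.5 125.5 1088.0
dome 194.5 125.5 1088.0
  mean abs diff 20.05
barrel top [16 11 13  8 85] [ 0.60403557 -0.23956936  0.036     ] side-view dish [ 0.6054 -0.2417]
0.022156840237326662
```

View pics/side21c.png

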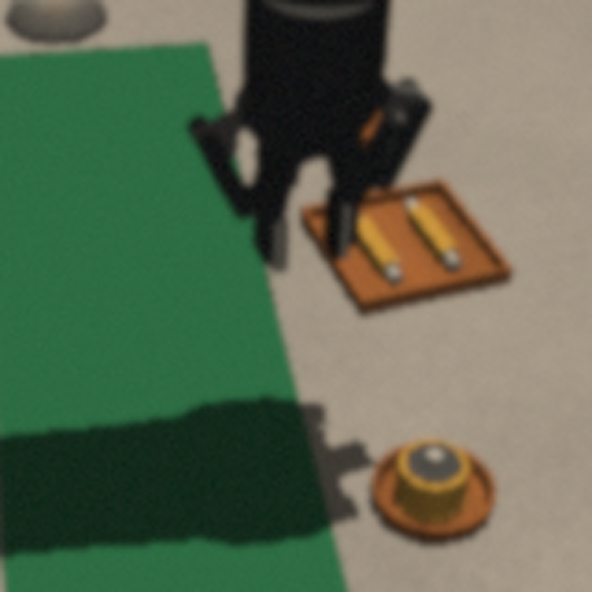

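All parts are well inside their limits. One last check on the dome, because the crop difference didn't settle it, and then I let the arm rest.

```bash
python3 -m jog '0 0 0 0 36; 0 0 0 0 36; 0 0 0 0 36; 0 0 0 0 36'; python3 - <<'E'
from h import *
for k in("top0","top21"):
    im=cv2.imread(f"pics/{k}.png")[215:262,92:137]; g=cv2.GaussianBlur(cv2.cvtColor(im,cv2.COLOR_BGR2GRAY),(5,5),1)
    c=cv2.HoughCircles(g,cv2.HOUGH_GRADIENT,1,50,param1=80,param2=10,minRadius=13,maxRadius=22)
    print(k,"mean",im.mean().round(1),"circle",None if c is None else c[0,0]+[92,215,0])
a=[cv2.cvtColor(cv2.imread(f"pics/{k}.png"),cv2.COLOR_BGR2GRAY)[215:262,92:137].astype(np.float32) for k in("top0","top21")]
print("shift px",cv2.phaseCorrelate(*a))
a=[cv2.cvtColor(cv2.imread(f"pics/{k}.png"),cv2.COLOR_BGR2GRAY)[105:145,175:212].astype(np.float32) for k in("side0","side21")]
print("side dome shift px",cv2.phaseCorrelate(*a))
E
```

```text
time_s: 33.38
tcp_pos: [0.5225, -0.2072, 0.1799]
tcp_rot: [[0.979, 0.205, 0.0], [0.205, -0.979, -0.0], [0.0, 0.0, -1.0]]
wrist_force: [0.0, -0.5, 0.4]
grip_width: 0.0308
top0 mean 124.4 circle [118.5        238.5         16.89999962]
top21 mean 142.4 circle [117.5        239.5         16.60000038]
shift px ((0.5016636611467646, -0.028313431615849538), 0.9636041238352104)
side dome shift px ((0.06563271615668143, 0.035699147687815014), 1.029745695590973)
```

```bash
python3 -c "
from plant import ctrl
print(ctrl.hand_in())"
```

```text
the job is handed in; nothing more can be done
None
```

The mat is clear: all five parts are in their trays, and the job was handed in at about 33 s. I lowered each part until the wrist force showed contact, then released it.

| Part | Last check | Limit |
|---|---|---|
| Small wheel | (1, 45) mm in the tray frame, narrow bay | x ±30, y 31 to 63 mm |
| Large wheel | (2, -34) mm in the tray frame, wide bay | x ±30, y -49 to -17 mm |
| Pillars | parallel in the square tray, +27 and -20 mm from its middle, 0–1 mm off along it | ±52 mm |
| Barrel | upright, about 3 mm from the dish's centre (side view only) | 17 mm |

- **Barrel:** at the end the arm partly hid the dish in the top view, so its position rests on the side view.
- **Blower:** it did not move in the side view; its mask centroid shifted less than 0.05 px.
- **Dome:** the image shift was 0.5 px or less, about 1 mm. A rough circle fit moved by 1 px in each direction, which I put down to noise.
- **What disagreed:**
  - The brightness of the pictures changed between start and end, so the plain picture difference on the bystanders was no use.
  - The finger opening read about 2 mm less than the true part sizes.
  - The overhead depth read the pillar tops at about 17 mm against an expected 18 mm.

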